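File spacer plates in the slanted slots of their own width

ROBOT

A 6-joint arm with a two-finger parallel gripper is mounted at the origin on a cart in front of the work surface, level with it; the furniture and walls round the work are solid. World frame = base frame: x ahead of the robot, y to its left, z up, the work surface at z = 0. Lengths are in m, angles in rad, forces in N, time in s.
With the tool pointing down it reaches from about 0.425 to 0.95 m from the base axis. Payload 3.5 kg.
Tool frame: the origin (TCP) lies midway between the tips of the shut fingers; the grasp point (between the pads) lies 19 mm behind it; y points along the fingers, x is the direction in which the jaws open and shut, and the axes are right-handed (so a half turn about y gives the same grasp; the last joint's range is limited). The gripper opens to 85 mm and grips with 20 to 120 N. Pads are 22 mm wide; open, the fingers measure 114 mm over their backs; the gripper's body (76 mm by 85 mm) begins 54 mm behind the grasp point. The pads swing forward as they close: fully open they stand 13 mm farther back than shut.
Start: joints at [1.143, 0.286, 1.577, -0, 1.279, -0.15], TCP at [0.185, 0.649, 0.231] pointing down, gripper open.
Joint ranges: [-2.77, 2.77], [-0.9, 2.22], [0.21, 2.48], [-1.53, 4.67], [0.24, 2.81], [-2.84, 2.84]. Speed limits (rad/s): [2.79, 2.79, 3.14, 3.14, 3.14, 3.14].

INTERFACE

Orientations are given as a unit quaternion [x, y, z, w].
In Python, from plant import ctrl, viewer gives the robot as it stands.
- The arm moves only by the tool step_arm, never from a script. Its argument "rows" is a list of rows, each a list of 3 entries, a list of its own where there are three numbers: the turn, a rotation vector about the tool's x, y, z in degrees, then the shift along the tool's x, y, z in mm, then the closure, from 0 (fully open) to 1 (shut). A call has 1 to 10 rows; each row is the pose to reach, as a shift and turn from the pose commanded when the call began, along the tool's axes at that moment; what a row does not reach only later rows make up. A row lasts 1/12 s, in which the tool goes at most 41.7 mm and 7.16 degrees, less where a joint would pass 70% of its speed; a pose out of reach is approached as far as the arm can. A call with a gripper value outside its range is refused whole. The fingers move at their own pace and stop on an object; "newtons" is the grip in N (left out, the last holds). Time passes only in rows, so rows that repeat a pose let the fingers close. It gives the time, the measured TCP pose, the force and the opening at its end, in the units of the state.
- ctrl.get_state(): the state, without advancing time (a new reading comes with each control period).
- viewer.read_camera(name): name is "scene" or "top" or "wrist"; returns (picture, depth): 480x640x3 uint8, red, green, blue; 480x640 float32, m along the optical axis (not along the pixel's ray), 0 where there is no reading.
- viewer.calibration(name): a dict with "K" (3x3 intrinsics, pixels), "R" (3x3) and "t" (3): a world point X has camera coordinates R X + t. Camera axes: x right, y down, z forward; pixel columns grow to the right and rows downward; lengths in m; the calibration is good to about 2 mm. A picture is of the moment at which its call begins: read the wrist's pose just before it. calibration takes no time and is no camera call; for the wrist camera it gives the pose at the moment of the call.
- ctrl.sign_off(): hands the job in, once; it reports no verdict.
The state is a dict: "time": time; "qpos": joint angles; "dq": joint speeds; "joint_efforts": joint torques, N m; "eef_pos": TCP position; "tcp_rot": TCP orientation; "contact_force": force on the tool from outside, world axes, zero at the start; "wrist_torque": the same for the moment, N m; "opening": opening from 0.0 (shut) to 1.0 (fully open).
Only numpy, scipy, OpenCV 4.12 (cv2) and the standard library are available. Lean on these libraries where they do the work, as an engineer would, in place of code of your own. Each camera call takes 0.05 s, during which the arm holds its last target.

TASK

Take the two white spacer plates, one thin and one thick, out of the stand on the right and slide each, the way up it stands, into the slanted rack slot on the left that fits its thickness: the thin one into the narrowest slot, the thick one into the middle-width slot, leaving the widest slot empty. Lower each plate until it stands fully home on the bottom of its slot before you let go, do not drop it in, and leave the things lying around where they are.

Things in the scene. Friction and masses are not known exactly. Their poses are not given: they have to be found in the camera images.
- thin_plate_foot (a point): centre of the lower end of the thin plain white plastic plate, 8 mm thick (x), 60 mm wide (y), 120 mm high (z, from this point to the top edge). It starts in one of the stand's two bays, leaning 22 degrees from vertical, top to the left as the robot sees it; pull it out along +z. In the slot either face may be in front.
- thick_plate_foot (a point): centre of the lower end of the thick plain white plastic plate, 15 mm thick (x), 60 mm wide (y), 120 mm high (z, from this point to the top edge). It starts in one of the stand's two bays, leaning 22 degrees from vertical, top to the left as the robot sees it; pull it out along +z. In the slot either face may be in front.
- thin_plate: the thin plate as a whole, 60 to 100 g; origin on the lower edge, on the face that rests on the stand (4 mm along -x from its foot point); axes as the foot point
- thick_plate: the thick plate as a whole, 110 to 190 g; origin on the lower edge, on the face that rests on the stand (7.5 mm along -x from its foot point); axes as the foot point
- narrow_slot: the narrowest of the rack's three slots, 10.5 mm wide (x), 65 mm long (y), 55 mm deep, closed at ends and bottom; fixed. Origin: middle of the slot's floor. z runs up along the slot and out of its mouth, leaning 28 degrees from vertical to the right and a little away as the robot sees it; x across the slot (left and up), y along the rack. The mouth is 55 mm along +z, its flared long-side lips end 65 mm along +z.
- middle_slot: the middle-width of the rack's three slots, 17.5 mm wide (x), 65 mm long (y), 55 mm deep, closed at ends and bottom; fixed. Origin: middle of the slot's floor. z runs up along the slot and out of its mouth, leaning 28 degrees from vertical to the right and a little away as the robot sees it; x across the slot (left and up), y along the rack. The mouth is 55 mm along +z, its flared long-side lips end 65 mm along +z.
- wide_slot: the widest of the rack's three slots, 24.5 mm wide (x), 65 mm long (y), 55 mm deep, closed at ends and bottom; fixed. Origin: middle of the slot's floor. z runs up along the slot and out of its mouth, leaning 28 degrees from vertical to the right and a little away as the robot sees it; x across the slot (left and up), y along the rack. The mouth is 55 mm along +z, its flared long-side lips end 65 mm along +z. Stays empty.
- rack: steel base, 110x246x8 mm, fixed on the left table, origin under its centre; carries the three slanted pockets side by side along its y, 78 mm apart (its y points roughly towards the robot), in an order that varies
- stand: fixed steel stand on the right, base 110x144 mm, origin under its bays; two side-by-side bays 70 mm apart along its y (y points roughly away from the robot). A plate leans with its left face on a sheet that reaches 49 mm up the plate; its foot is on a ledge between 36 mm high dividers, so the upper 65 mm of both its faces are free
- tape_roll: roll of brown packing tape lying flat, 104 mm across, 48 mm high, origin under its centre; a bystander
- spanner: flat steel spanner, 165 mm long, origin under its centre; a bystander
- brush: blue hand brush on its bristles, 156x51x50 mm, origin under its centre; a bystander
- marker: marker pen with blue and white barrel lying down, 134 mm long, 19 mm high, origin under its centre; a bystander

How it is judged:
On the way, in this order (a step that is already met when the one before it is completed fails the run):
1. one of the plates has been lowered to the bottom of its own slot while still held (((z of thin_plate_foot in the frame of narrow_slot between -0.006 and 0.006 m and x of thin_plate_foot in the frame of narrow_slot between -0.006 and 0.006 m and y of thin_plate_foot in the frame of narrow_slot between -0.01 and 0.01 m and angle between the z axis of thin_plate and the z axis of narrow_slot, either way round below 0.1 rad and angle between thin_plate's own z axis and vertical below 1.2 rad and contact force between the fingers and thin_plate above 0.5 N) or (z of thick_plate_foot in the frame of middle_slot between -0.006 and 0.006 m and x of thick_plate_foot in the frame of middle_slot between -0.006 and 0.006 m and y of thick_plate_foot in the frame of middle_slot between -0.01 and 0.01 m and angle between the z axis of thick_plate and the z axis of middle_slot, either way round below 0.1 rad and angle between thick_plate's own z axis and vertical below 1.2 rad and contact force between the fingers and thick_plate above 0.5 N))), for 0.1 s.
2. the other plate too has been lowered to the bottom of its own slot while still held, the first being home (((z of thin_plate_foot in the frame of narrow_slot between -0.006 and 0.006 m and x of thin_plate_foot in the frame of narrow_slot between -0.006 and 0.006 m and y of thin_plate_foot in the frame of narrow_slot between -0.01 and 0.01 m and angle between the z axis of thin_plate and the z axis of narrow_slot, either way round below 0.1 rad and angle between each of thin_plate, thick_plate's own z axis and vertical below 1.2 rad and z of thick_plate_foot in the frame of middle_slot between -0.006 and 0.006 m and x of thick_plate_foot in the frame of middle_slot between -0.006 and 0.006 m and y of thick_plate_foot in the frame of middle_slot between -0.01 and 0.01 m and angle between the z axis of thick_plate and the z axis of middle_slot, either way round below 0.1 rad and contact force between the fingers and thin_plate above 0.5 N) or (z of thin_plate_foot in the frame of narrow_slot between -0.006 and 0.006 m and x of thin_plate_foot in the frame of narrow_slot between -0.006 and 0.006 m and y of thin_plate_foot in the frame of narrow_slot between -0.01 and 0.01 m and angle between the z axis of thin_plate and the z axis of narrow_slot, either way round below 0.1 rad and angle between each of thin_plate, thick_plate's own z axis and vertical below 1.2 rad and z of thick_plate_foot in the frame of middle_slot between -0.006 and 0.006 m and x of thick_plate_foot in the frame of middle_slot between -0.006 and 0.006 m and y of thick_plate_foot in the frame of middle_slot between -0.01 and 0.01 m and angle between the z axis of thick_plate and the z axis of middle_slot, either way round below 0.1 rad and contact force between the fingers and thick_plate above 0.5 N))), for 0.1 s.
At the end, for the whole second after the job is handed in: The thin plate stands in the narrowest slot and the thick plate in the middle-width slot, foot down: each foot within 6 mm of the slot's floor and of its middle across, within 10 mm of its middle along, the plate within 0.1 rad of the slot's direction, both at rest (z of thin_plate_foot in the frame of narrow_slot between -0.006 and 0.006 m and x of thin_plate_foot in the frame of narrow_slot between -0.006 and 0.006 m and y of thin_plate_foot in the frame of narrow_slot between -0.01 and 0.01 m and angle between the z axis of thin_plate and the z axis of narrow_slot, either way round below 0.1 rad and angle between each of thin_plate, thick_plate's own z axis and vertical below 1.2 rad and z of thick_plate_foot in the frame of middle_slot between -0.006 and 0.006 m and x of thick_plate_foot in the frame of middle_slot between -0.006 and 0.006 m and y of thick_plate_foot in the frame of middle_slot between -0.01 and 0.01 m and angle between the z axis of thick_plate and the z axis of middle_slot, either way round below 0.1 rad and linear speed of each of thin_plate, thick_plate below 0.02 m/s); the robot touches nothing.
It fails at once if a bystander (tape roll, spanner, brush, marker) is moved by more than 40 mm (distance of any of tape_roll, spanner, brush, marker from where it was at the start of the episode above 0.04 m).
It also fails if it takes over 64 s, if anything falls off the work surface, if the arm or the gripper's body presses on something with over 40 N, if the wrist force passes 120 N, or if a joint passes its speed limit or range.

## Working session

There is one attempt and no reset: what is moved stays moved. The work goes in short steps, Python scripts to look and compute and a tool call to move; the robot and the scene stay as the last step left them, time stands still between calls to the robot, and variables do not carry over. Pictures are saved under pics/ and viewed, and the job is handed in when it is done.

Besides the shell and the picture viewer there is one more tool, called after "Call:" by a JSON object that holds its "op" and its "data", one argument or row to a line. step_arm: Moves the arm, as the interface text tells. Its arguments: {"type":"object","properties":{"rows":{"type":"array"},"newtons":{"type":"number"}},"required":["rows"]}

```bash
mkdir -p pics; ls; cat > h.py <<'E'
import numpy as np, cv2
from plant import ctrl, viewer
def cap(name,tag):
    c=viewer.calibration(name); im,d=viewer.read_camera(name)
    cv2.imwrite(f'pics/{tag}.png',im[:,:,::-1]); np.savez(f'pics/{tag}.npz',im=im,d=d,**c); return im,d,c
def pts(d,c):
    v,u=np.mgrid[0:480,0:640]; K=c['K']
    P=np.stack([(u-K[0,2])/K[0,0]*d,(v-K[1,2])/K[1,1]*d,d],-1)
    return (P-c['t'])@c['R']
E
python3 - <<'E'
from h import *
print(ctrl.get_state())
for n in('scene','top','wrist'):
    im,d,c=cap(n,n+'0'); print(n,c)
E
```

```text
pics
{'time': 0.0, 'qpos': array([ 1.14299059e+00,  2.87208855e-01,  1.57817432e+00, -1.17661450e-05,
        1.27860513e+00, -1.50013698e-01]), 'dq': array([ 0.00029173, -0.00141867,  0.00127336,  0.00144004,  0.00110987,
       -0.00193966]), 'joint_efforts': array([-2.17748944e-03, -4.05978084e+01, -2.92628253e+01, -1.80929464e-04,
        5.85545087e-03,  1.13645490e-05]), 'eef_pos': array([0.1848144 , 0.64852211, 0.22991984]), 'tcp_rot': array([ 0.56481548,  0.42521762, -0.42670328, -0.56400156]), 'contact_force': array([ 0.35643344, -0.24661458,  0.26620278]), 'wrist_torque': array([-0.02198716, -0.04514854,  0.05095989]), 'opening': 1.0015956753140083}
scene {'K': array([[556.61043574,   0.        , 317.203394  ],
       [  0.        , 556.61043574, 241.88753504],
       [  0.        ,   0.        ,   1.        ]]), 'R': array([[ 0.71369937, -0.70026055,  0.01638198],
       [-0.45755886, -0.48379304, -0.7460457 ],
       [ 0.53035185,  0.52495663, -0.66569321]]), 't': array([-0.26186718,  0.34626483,  0.95637311])}
top {'K': array([[478.41425781,   0.        , 323.66525363],
       [  0.        , 478.41425781, 238.01076378],
       [  0.        ,   0.        ,   1.        ]]), 'R': array([[ 0.01180181, -0.9999052 ,  0.00709283],
       [-0.99911186, -0.0120788 , -0.04036828],
       [ 0.04045013, -0.00661011, -0.99915969]]), 't': array([0.13936996, 0.51232483, 1.15103033])}
wrist {'K': array([[380.60115088,   0.        , 318.92644108],
       [  0.        , 380.60115088, 235.13059866],
       [  0.        ,   0.        ,   1.        ]]), 'R': array([[ 0.27350918,  0.96186647, -0.00237245],
       [ 0.92816603, -0.26327757,  0.26304513],
       [ 0.25238967, -0.07414729, -0.96478061]]), 't': array([-0.67482628, -0.03523993,  0.37843843])}
```

View pics/scene0.png

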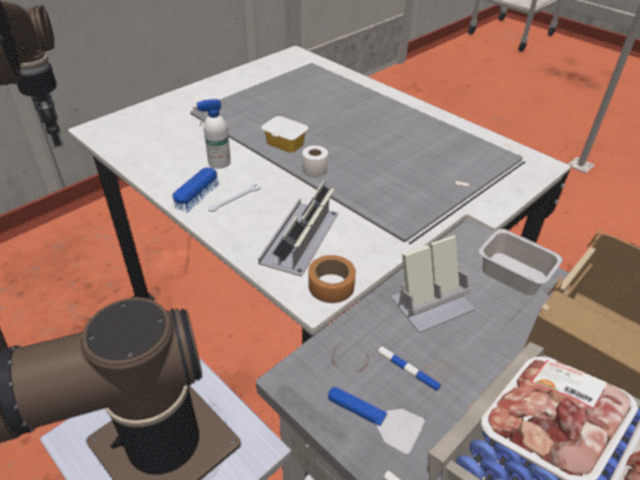

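View pics/top0.png

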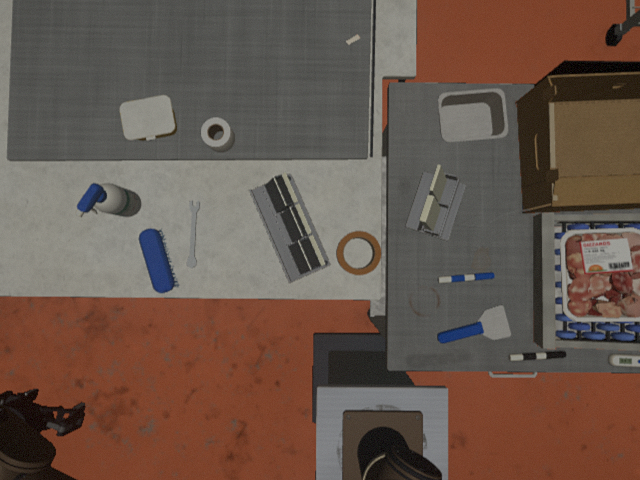

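View pics/wrist0.png

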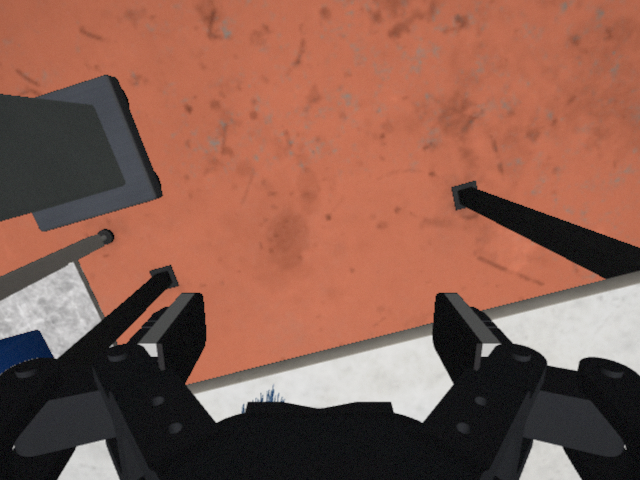

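The scene view has the rack near (300,230) and the stand near (432,275). In the top view they're near (288,228) and (436,203), with the tape roll next to the rack at (359,253). I'll zoom in on both.

```bash
python3 - <<'E'
import cv2,numpy as np
t=cv2.imread('pics/top0.png'); s=cv2.imread('pics/scene0.png')
a=cv2.resize(t[165:290,240:390],None,fx=4,fy=4,interpolation=cv2.INTER_CUBIC); cv2.imwrite('pics/z1.png',a)
a=cv2.resize(t[155:245,400:475],None,fx=6,fy=6,interpolation=cv2.INTER_CUBIC); cv2.imwrite('pics/z2.png',a)
a=cv2.resize(s[170:310,250:480],None,fx=3.4,fy=3.4,interpolation=cv2.INTER_CUBIC); cv2.imwrite('pics/z3.png',a)
from h import pts
for n in('top0','scene0'):
    z=np.load(f'pics/{n}.npz'); P=pts(z['d'],z); print(n, (z['d']==0).mean())
    if n=='top0':
        for u,v in[(359,230),(300,200),(290,225),(310,250),(435,175),(427,215),(436,180),(420,225),(457,200),(460,250),(230,240),(280,190),(313,272)]: print(u,v,P[v,u].round(4))
E
```

```text
top0 0.0038899739583333334
359 230 [ 0.5319  0.0587 -0.0041]
300 200 [0.603  0.2043 0.0055]
290 225 [0.5378 0.2243 0.0608]
310 250 [0.4803 0.177  0.0655]
435 175 [ 0.6451 -0.0936  0.14  ]
427 215 [ 0.5579 -0.0765  0.1398]
436 180 [ 0.6351 -0.0971  0.1343]
420 225 [ 0.5435 -0.0837  0.0327]
457 200 [ 0.6075 -0.1791  0.0084]
460 250 [ 0.4856 -0.1884  0.0018]
230 240 [ 0.5034  0.3744 -0.001 ]
280 190 [0.6205 0.2496 0.0514]
313 272 [0.4281 0.1703 0.0113]
scene0 0.04478841145833334
```

View pics/z1.png

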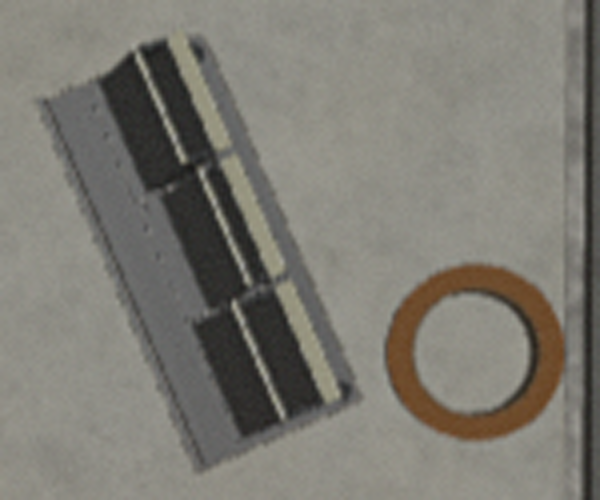

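View pics/z2.png

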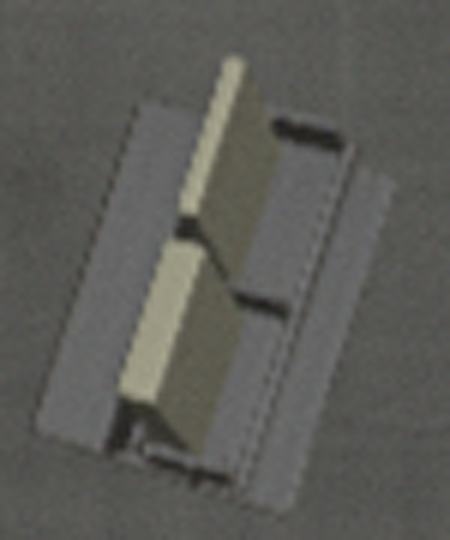

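View pics/z3.png

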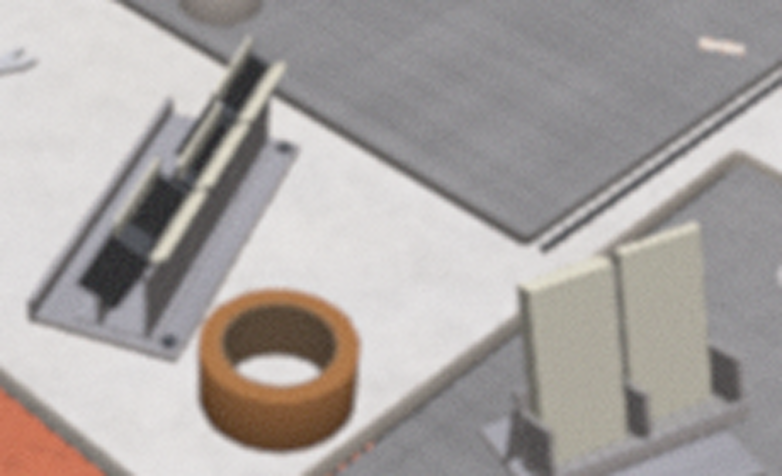

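```bash
cat > an.py <<'E'
from h import *
def plane(Q):
    for _ in range(4):
        m=np.median(Q,0) if _==0 else Q.mean(0); 
        n=np.linalg.svd(Q-m,full_matrices=False)[2][2]; r=abs((Q-m)@n); Q=Q[r<max(2*r.std(),1e-4)]
    return m,n,r.std(),len(Q)
E
python3 - <<'E'
from an import *
z=np.load('pics/top0.npz'); P=pts(z['d'],z); im=z['im'].astype(int)
st=np.zeros((480,640),bool); st[155:245,400:475]=1
# rough
m=st&(P[...,2]>0.05)
for v in range(160,236,4):
    r=np.where(m[v])[0]
    if len(r): print(v,r.min(),r.max(),P[v,r.min()].round(3),P[v,r.max()].round(3),im[v,r.min()])
c=viewer.calibration('wrist'); s=ctrl.get_state()
from scipy.spatial.transform import Rotation as R
Rt=R.from_quat(s['tcp_rot']).as_matrix(); print(Rt.round(3)); print('cam in tool',Rt.T@(-c['R'].T@c['t']-s['eef_pos']),'\n',(c['R']@Rt).round(3))
z=np.load('pics/scene0.npz'); Q=pts(z['d'],z); print(Q[275,418],Q[270,446],Q[250,405:480:4].round(3))
E
```

```text
168 436 441 [ 0.661 -0.096  0.138] [ 0.663 -0.11   0.127] [129 129 115]
172 435 443 [ 0.652 -0.094  0.137] [ 0.66  -0.123  0.093] [146 143 128]
176 434 456 [ 0.644 -0.093  0.133] [ 0.656 -0.159  0.07 ] [147 145 126]
180 432 444 [ 0.635 -0.088  0.135] [ 0.648 -0.135  0.056] [122 122 109]
184 431 443 [ 0.625 -0.085  0.139] [ 0.639 -0.133  0.053] [143 143 126]
188 430 442 [ 0.617 -0.083  0.137] [ 0.63  -0.132  0.05 ] [150 148 128]
192 430 440 [ 0.61  -0.087  0.123] [ 0.62  -0.126  0.054] [51 51 46]
196 427 439 [ 0.599 -0.076  0.139] [ 0.611 -0.124  0.053] [139 140 124]
200 426 438 [ 0.59  -0.074  0.141] [ 0.602 -0.122  0.05 ] [144 144 125]
204 424 446 [ 0.582 -0.071  0.133] [ 0.59  -0.136  0.069] [114 114 105]
208 423 438 [ 0.574 -0.069  0.133] [ 0.582 -0.12   0.06 ] [133 134 117]
212 402 437 [0.464 0.153 1.17 ] [ 0.573 -0.119  0.055] [84 86 81]
216 420 440 [ 0.556 -0.062  0.138] [0.464 0.153 1.17 ] [109 108  99]
220 419 435 [ 0.547 -0.059  0.139] [ 0.554 -0.115  0.052] [100 101  92]
224 422 433 [ 0.541 -0.073  0.104] [ 0.545 -0.109  0.057] [50 47 41]
228 421 432 [ 0.535 -0.081  0.056] [ 0.535 -0.108  0.052] [72 69 67]
232 429 435 [ 0.525 -0.099  0.062] [ 0.525 -0.111  0.067] [49 46 41]
[[ 0.274 -0.001 -0.962]
 [ 0.962 -0.002  0.274]
 [-0.002 -1.     0.   ]]
cam in tool [ 0.00095584 -0.14271231  0.06597952] 
 [[ 1.     0.     0.001]
 [ 0.001 -0.263 -0.965]
 [-0.     0.965 -0.263]]
[ 0.55485253 -0.09926928  0.0978324 ] [ 0.62876229 -0.11989205  0.07664753] [[ 0.689  0.027 -0.002]
 [ 0.561 -0.064  0.139]
 [ 0.567 -0.07   0.139]
 [ 0.569 -0.078  0.144]
 [ 0.577 -0.082  0.142]
 [ 0.587 -0.086  0.138]
 [ 0.593 -0.091  0.138]
 [ 0.606 -0.093  0.131]
 [ 0.618 -0.095  0.124]
 [ 0.625 -0.1    0.124]
 [ 0.635 -0.104  0.12 ]
 [ 0.647 -0.107  0.114]
 [ 0.654 -0.112  0.113]
 [ 0.77  -0.064  0.008]
 [ 0.779 -0.07   0.006]
 [ 0.786 -0.077  0.006]
 [ 0.792 -0.084  0.006]
 [ 0.805 -0.088  0.001]
 [ 0.811 -0.095  0.002]]
```

```bash
cat >> h.py <<'E'
from scipy.spatial.transform import Rotation as Rn
def unit(v): v=np.asarray(v,float); return v/np.linalg.norm(v)
def frame(yhint,z):  # object frame from z and y
    z=unit(z); y=np.asarray(yhint,float); y=unit(y-z*(y@z)); return np.stack([np.cross(y,z),y,z],1)
def tool_for(F,s):   # tool x = s*obj x, tool y = -obj z
    x=s*F[:,0]; y=-F[:,2]; return np.stack([x,y,np.cross(x,y)],1)
def delta(Rt,p):
    st=ctrl.get_state(); R0=Rn.from_quat(st['tcp_rot']).as_matrix()
    rv=np.degrees(Rn.from_matrix(R0.T@Rt).as_rotvec()); d=R0.T@(np.asarray(p)-st['eef_pos'])*1000
    print('t',round(st['time'],2),'turn',rv.round(2),'shift',d.round(1),'|',np.linalg.norm(rv).round(1),np.linalg.norm(d).round(1),'target',np.round(p,4))
E
python3 - <<'E'
from h import *
F=frame([-.918,-.397,0],[.397*.469,-.918*.469,.883]); T=tool_for(F,1)
delta(T,np.array([.538,.205,.07])+T@np.array([0,-.175,.021]))
E
```

```text
t 0.15 turn [  9.54 -38.52 -26.96] shift [-406.6    6.3 -497. ] | 48.0 642.2 target [0.5513 0.1213 0.2245]
```

Call:
{"op": "step_arm", "data": {
  "rows": [
    [[1,-4,-3],[-40,-6,-48],0],
    [[2,-8,-6],[-80,-12,-96],0],
    [[3,-12,-8],[-105,-20,-124],0],
    [[4,-15,-11],[-130,-22,-155],0],
    [[5,-19,-13],[-155,-25,-186],0],
    [[6,-23,-16],[-180,-25,-217],0],
    [[6.5,-27,-19],[-205,-20,-248],0],
    [[7,-31,-22],[-230,-15,-279],0],
    [[8,-35,-25],[-255,-10,-310],0],
    [[9.5,-38.5,-27],[-280,-6,-340],0]
  ]
}}

```text
time: 0.98
eef_pos: [0.409, 0.3231, 0.2424]
tcp_rot: [0.232, 0.67, -0.478, -0.519]
contact_force: [1.2, 0.4, -0.5]
opening: 0.998
```

```bash
python3 - <<'E'
from h import *
F=frame([-.918,-.397,0],[.397*.469,-.918*.469,.883]); T=tool_for(F,1)
delta(T,np.array([.538,.205,.07])+T@np.array([0,-.175,.021]))
print(ctrl.get_state()['qpos'])
E
```

```text
t 0.98 turn [0.17 0.32 0.27] shift [-221.7  -98.5  -49.6] | 0.5 247.6 target [0.5513 0.1213 0.2245]
[ 0.23853551 -0.08146433  2.01009822  0.50142479  1.33220214 -1.89585198]
```

Call:
{"op": "step_arm", "data": {
  "rows": [
    [[0,0,0],[-37,-16,-8],0],
    [[0,0,0],[-74,-33,-16],0],
    [[0,0,0],[-111,-49,-25],0],
    [[0,0,0],[-148,-66,-33],0],
    [[0,0,0],[-185,-82,-41],0],
    [[0,0,0],[-222,-98,-50],0],
    [[0,0,0],[-222,-98,-50],0],
    [[0,0,0],[-222,-98,-50],0],
    [[0,0,0],[-222,-98,-50],0]
  ]
}}

```text
time: 1.73
eef_pos: [0.5506, 0.1222, 0.2236]
tcp_rot: [0.233, 0.668, -0.478, -0.52]
contact_force: [-0.8, 0.3, 0.3]
opening: 1.001
```

```bash
python3 - <<'E'
from h import *
im,d,c=cap('wrist','w1'); s=ctrl.get_state(); print(s['qpos'],s['eef_pos'])
P=pts(d,c); print((d==0).mean(),P[240,320])
E
```

```text
[-0.1449065   0.14885476  1.80801319  0.41570536  1.46692044 -2.2277334 ] [0.55034216 0.12285167 0.22386565]
0.004192708333333333 [0.54393202 0.23083309 0.03503676]
```

View pics/w1.png

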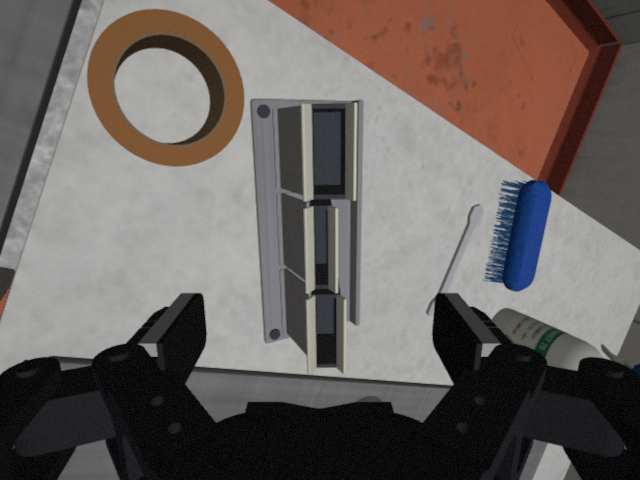

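The wrist view looks almost straight along the slots. The wide slot is at the top (about 328,150), the narrow one is in the middle (320,247), and the middle-width one is at the bottom (326,333). Next I'll measure the edges.

```bash
python3 - <<'E'
from h import *
t=cv2.imread('pics/w1.png')
a=cv2.resize(t[190:385,240:380],None,fx=4,fy=4,interpolation=cv2.INTER_CUBIC)
a=a[:600]; cv2.imwrite('pics/z4.png',a)
z=np.load('pics/w1.npz'); P=pts(z['d'],z)
F=frame([-.918,-.397,0],[.397*.469,-.918*.469,.883])
O=np.array([.54,.21,0])
L=(P-O)@F
for v in (130,150,170,225,247,265,315,335,350):
    print(v); 
    for u in range(276,366,3): print(u,(L[v,u]*1000).round(0).astype(int).tolist(),end=' ')
    print()
# table/base plane
print(P[300,400],P[150,265],P[250,268],P[330,270],P[150,360-2])
E
```

```text
130
276 [-9, 92, 15] 279 [-5, 92, 21] 282 [-2, 92, 26] 285 [1, 92, 31] 288 [4, 92, 38] 291 [7, 92, 43] 294 [10, 92, 46] 297 [13, 91, 52] 300 [15, 91, 59] 303 [19, 91, 88] 306 [21, 91, 84] 309 [23, 91, 82] 312 [25, 91, 59] 315 [27, 92, 23] 318 [30, 92, 24] 321 [33, 92, 23] 324 [35, 92, 22] 327 [38, 92, 23] 330 [41, 92, 24] 333 [44, 92, 23] 336 [46, 92, 23] 339 [49, 92, 23] 342 [50, 92, 57] 345 [51, 91, 78] 348 [53, 91, 82] 351 [55, 91, 86] 354 [57, 91, 87] 357 [69, 92, -14] 360 [72, 92, -12] 363 [78, 92, -42] 
150
276 [-9, 74, 16] 279 [-6, 74, 17] 282 [-3, 74, 24] 285 [0, 74, 29] 288 [4, 75, 36] 291 [6, 75, 40] 294 [10, 75, 47] 297 [12, 75, 51] 300 [15, 76, 58] 303 [19, 77, 88] 306 [21, 77, 86] 309 [23, 77, 81] 312 [25, 76, 76] 315 [27, 74, 24] 318 [30, 74, 22] 321 [33, 74, 23] 324 [36, 74, 22] 327 [38, 74, 21] 330 [41, 74, 23] 333 [44, 74, 22] 336 [47, 74, 21] 339 [49, 74, 23] 342 [50, 76, 57] 345 [51, 77, 79] 348 [53, 77, 82] 351 [55, 77, 85] 354 [57, 77, 87] 357 [69, 72, -14] 360 [72, 72, -15] 363 [79, 71, -42] 
170
276 [-10, 55, 17] 279 [-7, 55, 16] 282 [-4, 56, 21] 285 [0, 56, 29
[... 3232 characters left out ...]
, 5] 285 [-7, -145, 4] 288 [-4, -146, 3] 291 [0, -147, 0] 294 [3, -148, -2] 297 [6, -150, -4] 300 [9, -150, -5] 303 [15, -115, 52] 306 [20, -94, 86] 309 [22, -94, 84] 312 [25, -96, 81] 315 [27, -100, 76] 318 [30, -114, 53] 321 [33, -115, 52] 324 [36, -114, 53] 327 [39, -114, 53] 330 [42, -114, 53] 333 [45, -115, 52] 336 [46, -98, 78] 339 [49, -96, 82] 342 [51, -93, 86] 345 [54, -93, 86] 348 [67, -170, -36] 351 [71, -172, -39] 354 [75, -173, -40] 357 [79, -174, -42] 360 [83, -175, -44] 363 [87, -177, -47] 
[ 5.88887118e-01  3.98850352e-01 -1.08397475e-04] [0.4825436  0.15718724 0.00763852] [0.57166896 0.19479122 0.00829895] [0.65308226 0.22922729 0.00748074] [0.44670631 0.24365027 0.02189722]
```

View pics/z4.png

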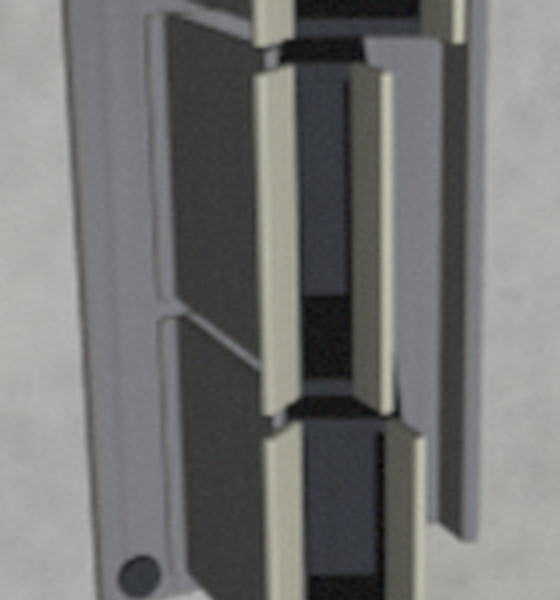

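```bash
python3 - <<'E'
from an import *
z=np.load('pics/w1.npz'); P=pts(z['d'],z)
F=frame([-.918,-.397,0],[.397*.469,-.918*.469,.883]); O=np.array([.54,.21,0])
L=(P-O)@F*1000
U=np.zeros((480,640),bool); U[100:375,295:360]=1
fl=U&(abs(L[...,2]-23)<3)&(L[...,0]>27)&(L[...,0]<49)
m,n,r,k=plane(P[fl]); n*=np.sign(n[2]); print('floor',m,n,r*1000,k,'tilt',np.degrees(np.arccos(n[2])))
# right flare and left flare planes
for nm,sel in (('R',(L[...,0]>20)&(L[...,0]<25.5)),('L',(L[...,0]>37)&(L[...,0]<58))):
  for lo,hi in ((58,95),(-20,22),(-95,-58)):
    q=U&sel&(L[...,2]>79)&(L[...,2]<87)&(L[...,1]>lo)&(L[...,1]<hi)
    Q=P[q]; mm,nn,rr,kk=plane(Q); l=(mm-O)@F*1000; print(nm,l.round(2),(nn@F).round(3),(rr*1000).round(2),kk)
# left inner walls
for lo,hi,x in ((58,95,50),(-100,-55,46),(-20,20,37)):
    q=U&(L[...,2]>28)&(L[...,2]<76)&(abs(L[...,0]-x)<2.5)&(L[...,1]>lo-10)&(L[...,1]<hi)
    print('wall',q.sum()); 
    if q.sum()>10: print(np.median(L[q],0).round(2), np.polyfit(L[q][:,2],L[q][:,0],1))
# lip ridge extents in y
q=U&(L[...,2]>80)
for lo,hi in ((50,110),(-30,30),(-110,-45)):
    w=L[q&(L[...,1]>lo)&(L[...,1]<hi)]; print('yext',w[:,1].min(),w[:,1].max(),np.percentile(w[:,1],[1,99]),w[:,2].max())
# base plate outline z~8
b=(abs(P[...,2]-.008)<.002); b[:, :245]=0;b[:,370:]=0;b[:90]=0;b[380:]=0
cs,_=cv2.findContours(b.astype(np.uint8),0,1); c=max(cs,key=cv2.contourArea)
print(cv2.boundingRect(c))
E
```

```text
floor [0.51662602 0.22330898 0.03615824] [ 0.18549043 -0.41884862  0.88890896] 0.10560442097769916 582 tilt 27.263534423466194
R [22.08 75.6  82.97] [0.842 0.006 0.54 ] 0.04 54
R [22.64  2.05 83.25] [0.848 0.003 0.53 ] 0.04 78
R [ 23.02 -77.95  83.68] [-0.842 -0.008 -0.539] 0.05 42
L [53.2  77.28 82.66] [ 0.815  0.014 -0.579] 0.06 79
L [40.78  1.09 82.99] [ 0.798  0.01  -0.603] 0.09 94
L [ 49.04 -76.31  82.81] [-0.799 -0.012  0.601] 0.08 76
wall 202
[49.92 70.72 56.96] [1.51159162e-03 4.98532074e+01]
wall 127
[ 45.1  -86.34  57.05] [2.02014723e-03 4.49895064e+01]
wall 52
[36.97 -4.87 63.23] [-2.87491484e-03  3.71773307e+01]
yext 50.02105631350966 109.95464652163223 [ 50.73615116 109.36717067] 379.6244443994592
yext -29.96413440612869 29.995410446195653 [-29.3750762   29.32019522] 89.33785588367046
yext -109.97291450061047 -45.01198230090153 [-109.17347023  -45.50046795] 88.44658217293944
(251, 99, 102, 245)
```

```bash
python3 - <<'E'
from an import *
z=np.load('pics/w1.npz'); P=pts(z['d'],z)
F0=frame([-.918,-.397,0],[.397*.469,-.918*.469,.883]); O=np.array([.54,.21,0])
L=(P-O)@F0*1000
U=np.zeros((480,640),bool); U[95:380,300:360]=1
m=(U&(L[...,2]>78)&(L[...,2]<92)).astype(np.uint8)
n,lab,st,ce=cv2.connectedComponentsWithStats(m)
for i in range(1,n):
    if st[i,4]>60:
        w=L[lab==i]; print(st[i],np.percentile(w[:,1],[0,2,98,100]).round(1),(w[:,1].min()+w[:,1].max())/2,np.median(w[:,0]).round(1))
# base plate outline
b=(abs(P[...,2]-.008)<.003); b[:, :245]=0;b[:,370:]=0;b[:90]=0;b[380:]=0
w=P[b][:,:2]; 
r=cv2.minAreaRect((w*1000).astype(np.float32)); print(r)
# left raised edge? top of outer strip
for u in (355,357,359): print((P[130,u]*1000).round(1),(P[300,u]*1000).round(1))
E
```

```text
[ 300  103   13   99 1044] [ 37.8  39.5 109.  110.4] 74.11008603208887 20.9
[ 341  103   16   99 1100] [ 38.   39.9 109.6 110.8] 74.37377018993601 54.3
[303 207  12  87 827] [-40.4 -38.4  31.4  32.7] -3.8830686485414354 21.9
[327 206  11  88 870] [-40.2 -38.1  31.8  32.8] -3.692415385429424 41.7
[305 295  11  80 676] [-118.5 -115.9  -45.8  -44.9] -81.68020301704064 23.0
[335 295  11  80 699] [-118.1 -115.2  -45.5  -45. ] -81.55916406449414 49.7
((579.186767578125, 233.26747131347656), (329.1681213378906, 133.66375732421875), 25.04852867126465)
[452.  183.  103.4] [597.6 311.7  20.3]
[429.1 235.5  19.9] [596.4 312.2  22.9]
[428.6 236.7  21.5] [596.3 316.3  21.3]
```

```bash
cat >> h.py <<'E'
F0=frame([-.918,-.397,0],[.397*.469,-.918*.469,.883]); O0=np.array([.54,.21,0])
FR=frame(F0@np.array([-.0105,1,0]),F0[:,2])
SLOT={'thin':O0+F0@np.array([31.75,-3.8,23])/1000,'thick':O0+F0@np.array([36.4,-81.6,23])/1000}
TR=tool_for(FR,1)
FS=frame([.953,-.304,0],[.304*.3746,.953*.3746,.9272]); TS=tool_for(FS,-1)
E
python3 - <<'E'
from h import *
print(SLOT)
delta(TS,np.array([.605,-.08,.14])+TS@np.array([0,-.127,.008]))
E
```

```text
{'thin': array([0.53664117, 0.22734015, 0.0352071 ]), 'thick': array([0.60641966, 0.26199076, 0.03738862])}
t 1.78 turn [-2.18 42.33 47.93] shift [-131.1 -108.5    5.1] | 64.0 170.2 target [ 0.6118 -0.0322  0.2577]
```

Call:
{"op": "step_arm", "data": {
  "rows": [
    [[-0.2,4.2,4.8],[-10,-20,0],0],
    [[-0.4,8.5,9.6],[-25,-35,1],0],
    [[-0.6,12.7,14.4],[-40,-50,1],0],
    [[-0.9,17,19.2],[-55,-65,2],0],
    [[-1.1,21.2,24],[-70,-75,2],0],
    [[-1.3,25.4,28.8],[-85,-85,3],0],
    [[-1.5,29.6,33.5],[-100,-95,4],0],
    [[-1.7,33.9,38.3],[-110,-100,4],0],
    [[-2,38.1,43.1],[-120,-105,5],0],
    [[-2.2,42.3,47.9],[-131,-108,5],0]
  ]
}}

```text
time: 2.62
eef_pos: [0.6122, -0.0314, 0.2595]
tcp_rot: [0.642, 0.3, -0.517, -0.479]
contact_force: [0.0, -0.6, 0.5]
opening: 1.0
```

```bash
python3 - <<'E'
from h import *
delta(TS,np.array([.605,-.08,.14])+TS@np.array([0,-.127,.008]))
E
```

```text
t 2.62 turn [ 0.29 -0.18 -0.14] shift [-0.2  2.   0.1] | 0.4 2.0 target [ 0.6118 -0.0322  0.2577]
```

Call:
{"op": "step_arm", "data": {
  "rows": [
    [[0,0,0],[0,0,0],0],
    [[0,0,0],[0,0,0],0],
    [[0,0,0],[0,0,0],0]
  ]
}}

```text
time: 2.87
eef_pos: [0.6119, -0.0315, 0.2579]
tcp_rot: [0.639, 0.302, -0.518, -0.481]
contact_force: [0.6, 0.3, 0.0]
opening: 1.001
```

```bash
python3 - <<'E'
from h import *
im,d,c=cap('wrist','w2'); s=ctrl.get_state(); print(s['qpos'],s['eef_pos'])
t=cv2.imread('pics/w2.png'); cv2.imwrite('pics/w2b.png',t)
E
```

```text
[-0.06941949  0.20904462  1.65284018 -0.37758275  1.38655155 -1.24266253] [ 0.61206237 -0.03198696  0.25827682]
```

View pics/w2.png

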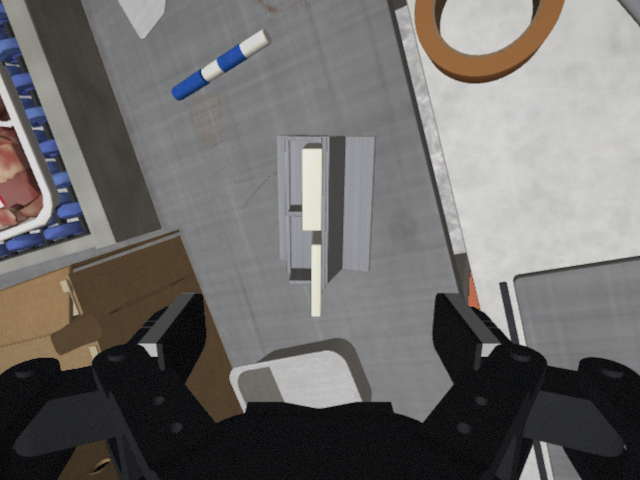

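Looking along the plates, I see the thick top at (312,188) and the thin top at (317,277). Now to measure both tops in the stand frame.

```bash
cat > meas.py <<'E'
from an import *
def tops(tag,box,F,O,zr):
    z=np.load(f'pics/{tag}.npz'); P=pts(z['d'],z); L=(P-O)@F*1000
    im=z['im'].astype(int); w=(im.min(2)>150)
    m=np.zeros((480,640),np.uint8); y0,y1,x0,x1=box; m[y0:y1,x0:x1]=1
    m=m*w*(L[...,2]>zr[0])*(L[...,2]<zr[1]); n,lab,st,ce=cv2.connectedComponentsWithStats(m.astype(np.uint8))
    for i in range(1,n):
        if st[i,4]<60: continue
        Q=L[lab==i]; mm,nn,r,k=plane(Q)
        v,u=np.where(lab==i); box2=cv2.minAreaRect(Q[:,:2].astype(np.float32))
        cx=[np.percentile(Q[:,a],[1,99]).round(1) for a in(0,1)]
        # per-row midline
        print(st[i],'mean',Q.mean(0).round(2),'x',cx[0],'y',cx[1],'minrect',np.round(box2[0],2),np.round(box2[1],1),round(box2[2],2),'n',nn.round(3),'world',(O+F@Q.mean(0)/1000).round(4))
E
python3 - <<'E'
from meas import *
tops('w2',(130,330,270,345),FS,np.array([.605,-.08,.14]),(-15,15))
z=np.load('pics/w2.npz'); P=pts(z['d'],z); L=(P-np.array([.605,-.08,.14]))@FS*1000
for v in (160,188,220,250,277,300):
    print(v,[(u,L[v,u].round(0).astype(int).tolist()) for u in range(284,350,4)])
E
```

```text
[ 301  149   21   82 1664] mean [  3.9  -33.87  -1.39] x [-3.2 11.2] y [-61.9  -3.8] minrect [  4.06 -32.61] [14.4 58.8] 0.24 n [-0.009 -0.002 -1.   ] world [ 0.5715 -0.0736  0.1402]
[311 245  10  72 710] mean [ 0.8  36.56 -1.52] x [-2.7  4.3] y [ 8.3 66.1] minrect [ 0.75 37.26] [58.8  7.1] 89.87 n [-0.006  0.006  1.   ] world [ 0.6394 -0.0924  0.1389]
160 [(284, [36, -43, -155]), (288, [29, -46, -115]), (292, [25, -46, -122]), (296, [21, -46, -121]), (300, [17, -46, -121]), (304, [9, -54, 0]), (308, [6, -54, -1]), (312, [3, -54, -2]), (316, [0, -54, -2]), (320, [-2, -54, -3]), (324, [-6, -49, -72]), (328, [-10, -48, -85]), (332, [-14, -48, -93]), (336, [-18, -47, -105]), (340, [-23, -46, -116]), (344, [-28, -45, -129]), (348, [-32, -45, -127])]
188 [(284, [37, -12, -156]), (288, [29, -18, -113]), (292, [26, -17, -122]), (296, [22, -17, -122]), (300, [18, -17, -122]), (304, [9, -35, -1]), (308, [6, -35, -2]), (312, [3, -35, 0]), (316, [0, -35, -1]), (320, [-2, -35, 0]), (324, [-6, -24, -72]), (328, [-10, -23, -85]), (332, [-15, -21, -96]), (336, [-19, -19, -107]), (340, [-24, -18, -1
[... 927 characters left out ...]
), (300, [17, 70, -94]), (304, [13, 71, -95]), (308, [9, 70, -94]), (312, [3, 34, -2]), (316, [0, 33, -1]), (320, [-3, 33, 0]), (324, [-7, 62, -73]), (328, [-11, 68, -88]), (332, [-16, 73, -101]), (336, [-22, 87, -137]), (340, [-26, 86, -135]), (344, [-31, 86, -135]), (348, [-35, 85, -132])]
300 [(284, [41, 128, -162]), (288, [36, 128, -162]), (292, [31, 127, -160]), (296, [25, 124, -154]), (300, [21, 124, -154]), (304, [16, 123, -152]), (308, [11, 122, -150]), (312, [4, 53, -2]), (316, [0, 53, -2]), (320, [-3, 53, -2]), (324, [-8, 119, -143]), (328, [-13, 118, -141]), (332, [-18, 117, -138]), (336, [-22, 116, -138]), (340, [-27, 116, -136]), (344, [-31, 114, -133]), (348, [-36, 114, -132])]
```

```bash
python3 - <<'E'
from h import *
O=np.array([.605,-.08,.14])
delta(TS,O+FS@np.array([4.06,-33,-44.5])/1000)
delta(TS,O+FS@np.array([.75,37.2,-44.5])/1000)
E
```

```text
t 2.92 turn [0.09 0.05 0.12] shift [ -4.5 172.1  25.4] | 0.2 174.0 target [ 0.5673 -0.0894  0.1003]
t 2.92 turn [0.09 0.05 0.12] shift [ -1.2 172.2 -44.8] | 0.2 177.9 target [ 0.6352 -0.1079  0.099 ]
```

Call:
{"op": "step_arm", "data": {
  "rows": [
    [[0,0,0],[-4.5,30,12],0],
    [[0,0,0],[-4.5,60,25.4],0],
    [[0,0,0],[-4.5,90,25.4],0],
    [[0,0,0],[-4.5,115,25.4],0],
    [[0,0,0],[-4.5,135,25.4],0],
    [[0,0,0],[-4.5,150,25.4],0],
    [[0,0,0],[-4.5,162,25.4],0],
    [[0,0,0],[-4.5,172,25.4],0],
    [[0,0,0],[-4.5,172,25.4],0],
    [[0,0,0],[-4.5,172,25.4],0]
  ],
  "newtons": 50
}}

```text
time: 3.75
eef_pos: [0.5676, -0.0905, 0.1002]
tcp_rot: [0.64, 0.301, -0.518, -0.481]
contact_force: [0.4, -0.3, 0.1]
opening: 0.999
```

```bash
python3 - <<'E'
from h import *
O=np.array([.605,-.08,.14])
delta(TS,O+FS@np.array([4.06,-33,-44.5])/1000); cap('wrist','w3'); print(ctrl.get_state()['contact_force'])
E
```

```text
t 3.75 turn [ 0.06 -0.06  0.05] shift [ 0.8 -0.4  0.6] | 0.1 1.1 target [ 0.5673 -0.0894  0.1003]
[-0.82308165 -1.02626374  1.11891334]
```

View pics/w3.png

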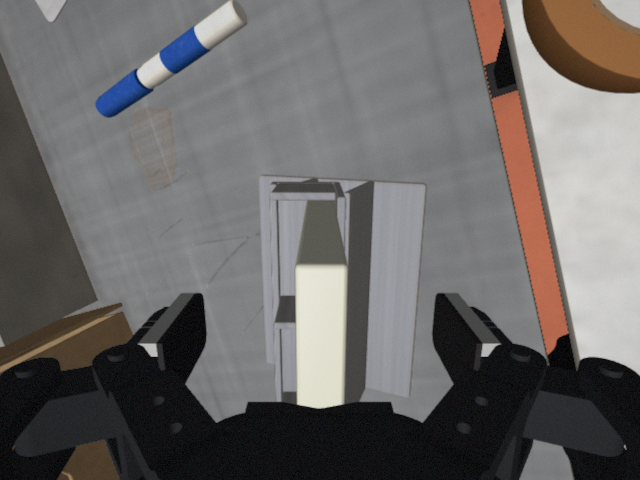

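The thick plate is centred between the pads at u≈320, so I'll close.

Call:
{"op": "step_arm", "data": {
  "rows": [
    [[0,0,0],[0.5,0,0],1],
    [[0,0,0],[0.5,0,0],1],
    [[0,0,0],[0.5,0,0],1],
    [[0,0,0],[0.5,0,0],1],
    [[0,0,0],[0.5,0,0],1],
    [[0,0,0],[0.5,0,0],1],
    [[0,0,0],[0.5,0,0],1],
    [[0,0,0],[0.5,0,0],1]
  ],
  "newtons": 50
}}

```text
time: 4.47
eef_pos: [0.5678, -0.09, 0.1]
tcp_rot: [0.641, 0.301, -0.518, -0.481]
contact_force: [0.0, 0.2, 2.3]
opening: 0.169
```

Call:
{"op": "step_arm", "data": {
  "rows": [
    [[0,0,0],[0,0,0],1],
    [[0,0,0],[0,-10,0],1],
    [[0,0,0],[0,-25,0],1],
    [[0,0,0],[0,-45,0],1],
    [[0,0,0],[0,-65,0],1],
    [[0,0,0],[0,-85,0],1],
    [[0,0,0],[0,-105,0],1],
    [[0,0,0],[0,-125,0],1],
    [[0,0,0],[0,-140,0],1],
    [[0,0,0],[0,-140,0],1]
  ]
}}

```text
time: 5.3
eef_pos: [0.5854, -0.0388, 0.2335]
tcp_rot: [0.642, 0.303, -0.516, -0.479]
contact_force: [0.6, 0.4, -0.7]
opening: 0.166
```

```bash
python3 - <<'E'
from h import *
S=SLOT['thick']; print(ctrl.get_state()['opening'],ctrl.get_state()['contact_force'])
for h in (90,):  # foot height above floor
    delta(TR,S+FR@np.array([0,0,77+h])/1000)
im,d,c=cap('wrist','w4')
E
```

```text
0.16643065311802963 [ 0.64897381  0.44716024 -0.74348372]
t 5.3 turn [  2.45 -42.78 -47.81] shift [235.1 -42.   20. ] | 64.2 239.7 target [0.6375 0.1901 0.1849]
```

View pics/w4.png

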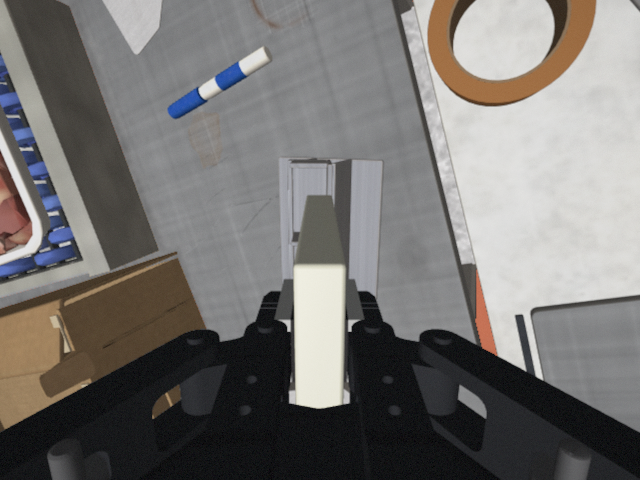

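```bash
python3 - <<'E'
from h import *
S=SLOT['thick']
delta(TR,S+FR@np.array([0,0,77+110])/1000)
E
```

```text
t 5.35 turn [  2.28 -42.81 -47.8 ] shift [221.9 -58.1  12.9] | 64.2 229.7 target [0.6412 0.1815 0.2025]
```

Call:
{"op": "step_arm", "data": {
  "rows": [
    [[0.2,-4.3,-4.8],[15,-15,1],1],
    [[0.5,-8.6,-9.6],[35,-30,2],1],
    [[0.7,-12.9,-14.4],[58,-40,4],1],
    [[0.9,-17.1,-19.1],[82,-48,5],1],
    [[1.1,-21.4,-23.9],[106,-53,6],1],
    [[1.4,-25.7,-28.7],[130,-56,8],1],
    [[1.6,-30,-33.5],[155,-58,9],1],
    [[1.8,-34.2,-38.2],[180,-58,10],1],
    [[2.1,-38.5,-43],[202,-58,12],1],
    [[2.3,-42.8,-47.8],[222,-58,13],1]
  ]
}}

```text
time: 6.18
eef_pos: [0.6395, 0.1815, 0.1979]
tcp_rot: [0.228, 0.669, -0.481, -0.518]
contact_force: [-1.0, 0.4, -0.8]
opening: 0.175
```

Call:
{"op": "step_arm", "data": {
  "rows": [
    [[0,0,0],[0,0,0],1],
    [[0,0,0],[0,0,0],1],
    [[0,0,0],[0,0,0],1]
  ]
}}

```text
time: 6.43
eef_pos: [0.6399, 0.1801, 0.1995]
tcp_rot: [0.232, 0.668, -0.482, -0.518]
contact_force: [0.2, 0.6, -0.9]
opening: 0.167
```

```bash
python3 - <<'E'
from h import *
S=SLOT['thick']
delta(TR,S+FR@np.array([0,0,77+110])/1000)
im,d,c=cap('wrist','w5'); print(ctrl.get_state()['qpos'])
E
```

```text
t 6.43 turn [-0.25 -0.31 -0.  ] shift [ 2.1 -2.3 -1.8] | 0.4 3.6 target [0.6412 0.1815 0.2025]
[-0.04039665  0.37012738  1.58274799  0.43920166  1.43205109 -2.14196901]
```

View pics/w5.png

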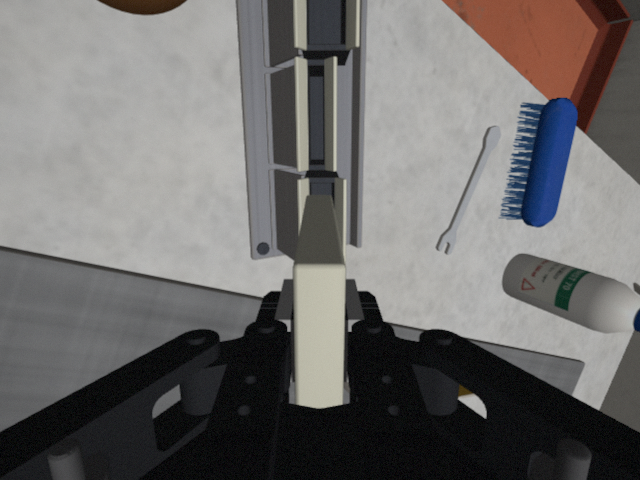

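```bash
cat > rel.py <<'E'
from an import *
def rel(tag,key,W,rows_side,rows_top,cols=(285,355)):
    z=np.load(f'pics/{tag}.npz'); P=pts(z['d'],z); L=(P-SLOT[key])@FR*1000
    U=np.zeros((480,640),bool); U[:470,cols[0]:cols[1]]=1
    # plate: points by row: x extents
    for nm,(a,b) in (('side',rows_side),('top',rows_top)):
        R=[]
        for v in range(a,b,2):
            l=L[v,cols[0]:cols[1]]; dd=z['d'][v,cols[0]:cols[1]]; c=dd[(cols[1]-cols[0])//2]
            k=np.where(abs(dd-c)<.006)[0]; 
            mid=len(dd)//2; lo=hi=mid
            while lo>0 and abs(dd[lo-1]-c)<.006: lo-=1
            while hi<len(dd)-1 and abs(dd[hi+1]-c)<.006: hi+=1
            q=l[lo:hi+1]; R.append([q[:,0].min(),q[:,0].max(),np.median(q[:,1]),np.median(q[:,2])])
        R=np.array(R); mid=(R[:,0]+R[:,1])/2
        print(nm); print(np.c_[R,mid][::max(1,len(R)//8)].round(2).tolist())
        if nm=='side':
            p=np.polyfit(R[:,3],mid,1); q=np.polyfit(R[:,3],R[:,2],1); print(' x0@z=foot slope',p,' y:',q,' zmin',R[:,3].min())
        else: print(' z',np.median(R[:,3]),'xmid med',np.median(mid),'dx/dy',np.polyfit(R[:,2],mid,1)[0],'y',R[:,2].min(),R[:,2].max())
    # rack in this view
    for lo,hi,nm in ((50,105,'next'),(-20,38,'own'),(125,180,'next2')):
        for sgn in(-1,1):
            q=U&(L[...,2]>57)&(L[...,2]<64)&(L[...,1]>lo)&(L[...,1]<hi)&(abs(L[...,0])<28)
            x=L[...,0]
            q&=(x<W) if sgn<0 else (x>W)
            if q.sum()>8:
                a=L[q]; p=np.polyfit(a[:,2],a[:,0],1); print(nm,sgn,q.sum(),'x@60',np.polyval(p,60).round(2),'slope',p[0].round(3),'y',a[:,1].min().round(1),a[:,1].max().round(1))
    q=U&(abs(L[...,2])<4)&(L[...,1]<110); print('floor z',np.median(L[q][:,2]),q.sum())
E
python3 - <<'E'
from rel import *
rel('w5','thick',-1,(202,262),(268,380))
z=np.load('pics/w5.npz'); P=pts(z['d'],z); L=(P-SLOT['thick'])@FR*1000
for v in (110,192): print(v,[(u,L[v,u].round(1).tolist()) for u in range(296,350,2)])
E
```

```text
side
[[-8.82, 5.46, 32.15, 131.91, -1.68], [-8.76, 5.33, 32.04, 147.71, -1.71], [-2.8, 5.25, 31.87, 161.1, 1.22], [-8.57, 5.24, 31.82, 172.94, -1.66], [-9.06, 5.17, 31.8, 183.48, -1.95], [-8.91, 4.8, 31.79, 192.79, -2.06], [-8.74, 5.64, 31.69, 200.65, -1.55], [-8.69, 5.51, 31.62, 207.79, -1.59], [-8.66, 5.46, 31.56, 214.24, -1.6], [-8.62, 5.42, 31.53, 220.16, -1.6]]
 x0@z=foot slope [ 0.00275264 -1.90619423]  y: [-6.90278501e-03  3.30503787e+01]  zmin 131.90589720916338
top
[[-9.0, 5.88, 30.39, 227.39, -1.56], [-8.79, 0.24, 26.33, 227.61, -4.28], [-8.96, 5.7, 22.08, 227.65, -1.63], [-9.03, 5.78, 17.67, 227.53, -1.63], [-9.14, 5.41, 13.34, 227.71, -1.86], [-9.56, 4.91, 8.74, 227.54, -2.33], [-10.68, 7.48, 3.98, 227.35, -1.6], [-10.1, 6.28, -0.79, 227.24, -1.91]]
 z 227.53392105477818 xmid med -1.6358351969407923 dx/dy 0.008916279105710457 y -4.805677748025809 30.393300285104424
next -1 789 x@60 -13.06 slope -0.804 y 50.1 104.9
next 1 748 x@60 5.29 slope 0.8 y 50.0 105.0
own -1 330 x@60 -13.24 slope -0.801 y -4.2 36.2
own 1 559 x@60 12.9 slope 0.805 y -19.9 36.3
next2 -1 347 x@60 -12.9
[... 882 characters left out ...]
298, [-16.2, 27.1, 62.9]), (300, [-14.8, 27.3, 64.0]), (302, [-13.5, 26.9, 61.3]), (304, [-12.2, 26.5, 58.7]), (306, [-10.8, 26.3, 57.4]), (308, [-9.5, 25.8, 54.6]), (310, [-9.0, 20.0, 15.6]), (312, [-7.7, 17.3, -2.3]), (314, [-6.0, 17.4, -1.6]), (316, [-4.2, 17.5, -1.1]), (318, [-2.5, 17.3, -2.0]), (320, [-0.8, 17.3, -2.1]), (322, [1.0, 17.3, -1.9]), (324, [2.7, 17.6, -0.4]), (326, [4.4, 17.4, -1.4]), (328, [6.2, 17.4, -1.5]), (330, [7.9, 17.6, -0.1]), (332, [8.5, 22.6, 33.5]), (334, [9.2, 25.9, 55.6]), (336, [10.5, 26.2, 57.8]), (338, [11.9, 26.4, 59.3]), (340, [13.2, 26.7, 60.8]), (342, [14.5, 26.9, 62.4]), (344, [15.9, 27.0, 63.2]), (346, [24.9, 10.7, -45.3]), (348, [27.0, 10.5, -47.1])]
```

Call:
{"op": "step_arm", "data": {
  "rows": [
    [[0,0,0],[0.8,8,-1],1],
    [[0,0,0],[1.5,18,-1.9],1],
    [[0,0,0],[1.5,28,-1.9],1],
    [[0,0,0],[1.5,36,-1.9],1],
    [[0,0,0],[1.5,36,-1.9],1],
    [[0,0,0],[1.5,36,-1.9],1],
    [[0,0,0],[1.5,36,-1.9],1]
  ]
}}

```text
time: 7.07
eef_pos: [0.6348, 0.1983, 0.1692]
tcp_rot: [0.231, 0.669, -0.481, -0.518]
contact_force: [0.3, 0.1, -0.6]
opening: 0.175
```

```bash
python3 - <<'E'
from h import *
cap('wrist','w6'); print(ctrl.get_state()['contact_force'],ctrl.get_state()['opening'])
delta(TR,SLOT['thick']+FR@np.array([0,0,77+72.6])/1000)
from rel import *
rel('w6','thick',-1,(208,262),(268,330))
E
```

```text
[ 0.02825636 -0.14498099 -1.23446941] 0.16969458724477055
t 7.12 turn [-0.14 -0.16  0.06] shift [-0.3 -0.1  1. ] | 0.2 1.0 target [0.6343 0.1976 0.1695]
side
[[-6.44, 7.67, 29.43, 112.09, 0.62], [-6.31, 7.57, 29.35, 125.69, 0.63], [-6.92, 7.5, 29.3, 137.55, 0.29], [-6.75, 7.54, 29.27, 147.93, 0.39], [-6.65, 8.07, 29.2, 156.95, 0.71], [-6.52, 7.95, 29.19, 165.11, 0.72], [-6.49, 7.77, 29.11, 172.25, 0.64], [-6.4, 7.65, 29.06, 178.66, 0.62], [-6.32, 7.64, 29.03, 184.54, 0.66]]
 x0@z=foot slope [ 0.00828095 -0.49591962]  y: [-5.40197174e-03  3.00420384e+01]  zmin 112.08969581327344
top
[[-6.83, 8.13, 27.97, 191.96, 0.65], [-6.48, 8.18, 26.2, 191.98, 0.85], [-6.58, 7.79, 24.42, 192.0, 0.61], [-6.6, 7.94, 22.66, 192.14, 0.67], [-6.61, 7.83, 20.79, 192.04, 0.61], [-6.67, 7.88, 18.91, 191.95, 0.61], [-6.82, 7.97, 17.17, 192.15, 0.57], [-6.78, 7.95, 15.2, 191.95, 0.59], [-6.79, 8.09, 13.34, 192.01, 0.65], [-7.46, 7.75, 11.35, 191.85, 0.14], [-6.92, 7.79, 9.5, 191.97, 0.44]]
 z 191.98356411223773 xmid med 0.6403352509248199 dx/dy 0.015238300640431277 y 9.502300406054275 27.967274504142075
next -1 1073 x@60 -12.98 slope -0.811 y 50.2 104.9
next 1 1001 x@60 5.36 slope 0.796 y 50.1 105.0
own -1 677 x@60 -13.13 slope -0.791 y -19.6 36.3
own 1 610 x@60 12.93 slope 0.81 y -15.1 36.4
next2 -1 166 x@60 -12.77 slope -0.754 y 125.0 134.4
next2 1 123 x@60 18.68 slope 0.626 y 125.0 134.0
floor z -1.1216688572511564 1557
```

View pics/w6.png

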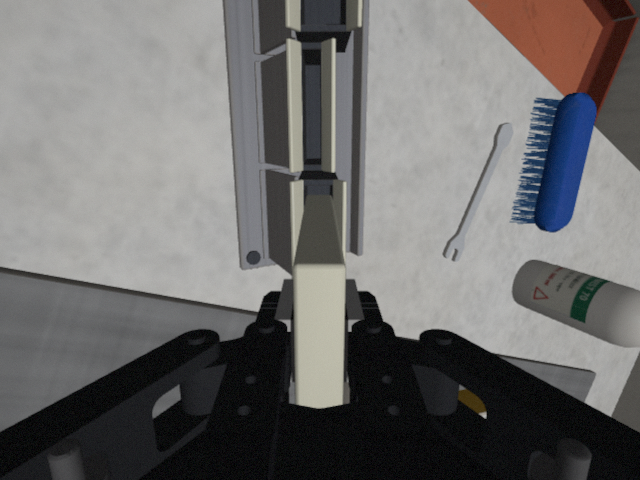

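The plate is 0.7 mm off across the slot and 0.7 mm along it. I'll correct both and lower.

Call:
{"op": "step_arm", "data": {
  "rows": [
    [[0,0,0],[-0.7,4,0.7],1],
    [[0,0,0],[-0.7,10,0.7],1],
    [[0,0,0],[-0.7,17,0.7],1],
    [[0,0,0],[-0.7,24,0.7],1],
    [[0,0,0],[-0.7,31,0.7],1],
    [[0,0,0],[-0.7,38,0.7],1],
    [[0,0,0],[-0.7,45,0.7],1],
    [[0,0,0],[-0.7,52,0.7],1],
    [[0,0,0],[-0.7,58,0.7],1],
    [[0,0,0],[-0.7,58,0.7],1]
  ]
}}

```text
time: 7.95
eef_pos: [0.6221, 0.2229, 0.1158]
tcp_rot: [0.23, 0.668, -0.482, -0.519]
contact_force: [-0.8, -0.4, -2.2]
opening: 0.168
```

Call:
{"op": "step_arm", "data": {
  "rows": [
    [[0,0,0],[0,3,0],1],
    [[0,0,0],[0,6,0],1],
    [[0,0,0],[0,9,0],1],
    [[0,0,0],[0,11,0],1],
    [[0,0,0],[0,13,0],1],
    [[0,0,0],[0,13,0],1]
  ]
}}

```text
time: 8.45
eef_pos: [0.6206, 0.2281, 0.1057]
tcp_rot: [0.231, 0.668, -0.481, -0.518]
contact_force: [-0.6, -0.0, -1.9]
opening: 0.169
```

```bash
python3 - <<'E'
from h import *
cap('wrist','w7'); print(ctrl.get_state()['contact_force'],ctrl.get_state()['opening'])
delta(TR,SLOT['thick']+FR@np.array([0,0,77-1])/1000)
from rel import *
rel('w7','thick',-1,(230,262),(268,330))
E
```

```text
[-0.50007393  0.11977459 -1.7198875 ] 0.1688171765613618
t 8.5 turn [-0.2  -0.18  0.09] shift [ 0.4  1.9 -0.4] | 0.3 2.0 target [0.6206 0.2293 0.1045]
side
[[-6.99, 6.9, 30.45, 82.64, -0.05], [-7.13, 7.03, 30.44, 88.43, -0.05], [-7.24, 5.29, 30.43, 93.78, -0.98], [-7.41, 7.38, 30.4, 98.66, -0.01], [-6.95, 6.95, 30.35, 103.11, 0.0], [-7.06, 7.03, 30.24, 107.13, -0.02], [-7.16, 7.19, 30.31, 111.34, 0.01], [-7.38, 7.34, 30.24, 114.98, -0.02]]
 x0@z=foot slope [ 0.00805777 -0.53936247]  y: [-7.29184278e-03  3.10794085e+01]  zmin 82.6423685888694
top
[[-7.49, 7.39, 29.18, 120.54, -0.05], [-7.25, 7.5, 27.44, 120.61, 0.12], [-7.17, 7.07, 25.61, 120.5, -0.05], [-7.33, 7.17, 23.82, 120.58, -0.08], [-7.26, 7.21, 22.05, 120.7, -0.02], [-7.38, 7.21, 20.14, 120.53, -0.08], [-7.43, 7.3, 18.31, 120.57, -0.07], [-7.43, 7.3, 16.42, 120.55, -0.07], [-7.52, 7.28, 14.44, 120.36, -0.12], [-7.58, 7.66, 12.62, 120.48, 0.04], [-3.73, 7.04, 10.64, 120.4, 1.66]]
 z 120.55304288509404 xmid med -0.052900227797160415 dx/dy 0.016281405639761475 y 10.637857538087005 29.18209211326841
next -1 1047 x@60 -12.47 slope -0.522 y 50.1 105.0
next 1 2240 x@60 5.55 slope 0.799 y 50.0 105.0
own -1 752 x@60 -12.05 slope -0.513 y 2.2 36.5
own 1 866 x@60 12.06 slope 0.521 y 1.8 36.6
floor z -1.0577362608239065 2414
```

View pics/w7.png

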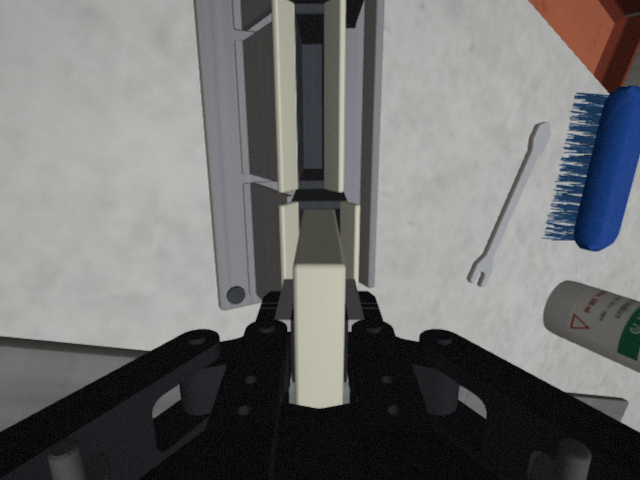

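The plate is centred and its foot is about 1.6 mm above the floor. I'll press down gently until there's contact.

Call:
{"op": "step_arm", "data": {
  "rows": [
    [[0,0,0],[0,0.7,0],1],
    [[0,0,0],[0,1.4,0],1],
    [[0,0,0],[0,2,0],1],
    [[0,0,0],[0,2,0],1],
    [[0,0,0],[0,2,0],1]
  ]
}}

```text
time: 8.92
eef_pos: [0.6205, 0.2288, 0.1044]
tcp_rot: [0.231, 0.669, -0.481, -0.518]
contact_force: [0.8, 0.5, -2.2]
opening: 0.166
```

Call:
{"op": "step_arm", "data": {
  "rows": [
    [[0,0,0],[0,0.5,0],1],
    [[0,0,0],[0,1,0],1],
    [[0,0,0],[0,1,0],1]
  ]
}}

```text
time: 9.17
eef_pos: [0.6206, 0.2291, 0.1039]
tcp_rot: [0.231, 0.669, -0.481, -0.518]
contact_force: [0.3, -1.3, -0.3]
opening: 0.171
```

Call:
{"op": "step_arm", "data": {
  "rows": [
    [[0,0,0],[0,0.5,0],1],
    [[0,0,0],[0,1,0],1],
    [[0,0,0],[0,1,0],1],
    [[0,0,0],[0,1,0],1]
  ]
}}

```text
time: 9.5
eef_pos: [0.6207, 0.2292, 0.1039]
tcp_rot: [0.231, 0.669, -0.481, -0.517]
contact_force: [-1.5, -3.9, 5.7]
opening: 0.167
```

```bash
python3 - <<'E'
from h import *
cap('wrist','w8'); print(ctrl.get_state()['contact_force'],ctrl.get_state()['opening'])
from rel import *
rel('w8','thick',-1,(230,262),(268,330))
E
```

```text
[-1.31799448 -4.31443326  5.75217259] 0.16978172252806215
side
[[-7.01, 6.86, 29.94, 80.38, -0.08], [-7.1, 7.01, 29.94, 86.24, -0.05], [-4.02, 7.23, 29.96, 91.65, 1.6], [-7.4, 6.84, 29.88, 96.34, -0.28], [-7.53, 5.29, 29.87, 100.96, -1.12], [-7.09, 7.01, 29.86, 105.23, -0.04], [-7.16, 7.18, 29.74, 108.89, 0.01], [-7.29, 7.42, 29.82, 112.9, 0.07]]
 x0@z=foot slope [-0.03470945  3.20619983]  y: [-5.95230391e-03  3.04589121e+01]  zmin 80.38305264674887
top
[[-0.43, 7.5, 28.72, 118.4, 3.53], [-7.47, 7.47, 27.06, 118.67, -0.0], [-7.22, 7.19, 25.2, 118.47, -0.02], [-3.53, 6.3, 23.43, 118.57, 1.39], [-7.29, 2.97, 21.63, 118.6, -2.16], [-7.32, 5.81, 19.66, 118.34, -0.76], [-7.4, 7.35, 17.84, 118.4, -0.03], [-7.34, 7.41, 15.98, 118.41, 0.03], [-7.53, 7.45, 14.17, 118.56, -0.04], [-7.58, 4.74, 12.3, 118.61, -1.42], [-0.48, 7.17, 10.17, 118.28, 3.35]]
 z 118.45603103336752 xmid med -0.022922988212354056 dx/dy -0.046876443151560504 y 10.174891252256987 28.72278082473927
next -1 1019 x@60 -12.46 slope -0.518 y 50.1 105.0
next 1 2294 x@60 5.54 slope 0.809 y 50.0 105.0
own -1 733 x@60 -12.03 slope -0.338 y 1.7 36.5
own 1 857 x@60 12.0 slope 0.554 y 2.0 36.6
floor z -1.0577636074955379 2452
```

It's seated: there's a 6 N push back from the floor and the top is 120 mm above it. I'll hold briefly, then release and back out.

Call:
{"op": "step_arm", "data": {
  "rows": [
    [[0,0,0],[0,0,0],1],
    [[0,0,0],[0,0,0],1],
    [[0,0,0],[0,0,0],0.6],
    [[0,0,0],[0,0,0],0.4],
    [[0,0,0],[0,0,0],0],
    [[0,0,0],[0,0,0],0],
    [[0,0,0],[0,0,0],0],
    [[0,0,0],[0,0,0],0]
  ]
}}

```text
time: 10.22
eef_pos: [0.6199, 0.2299, 0.1023]
tcp_rot: [0.231, 0.669, -0.481, -0.518]
contact_force: [-0.1, -0.8, 0.0]
opening: 0.986
```

Call:
{"op": "step_arm", "data": {
  "rows": [
    [[0,0,0],[0,-10,0],0],
    [[0,0,0],[0,-25,0],0],
    [[0,0,0],[0,-50,0],0],
    [[0,0,0],[0,-80,0],0],
    [[0,0,0],[0,-110,0],0],
    [[0,0,0],[0,-140,0],0],
    [[0,0,0],[0,-140,0],0],
    [[0,0,0],[0,-140,0],0]
  ]
}}

```text
time: 10.88
eef_pos: [0.6487, 0.1681, 0.2303]
tcp_rot: [0.233, 0.67, -0.48, -0.516]
contact_force: [0.9, 0.2, -0.5]
opening: 1.003
```

```bash
python3 - <<'E'
from h import *
cap('wrist','w9')
delta(TS,np.array([.605,-.08,.14])+FS@np.array([0.75,37.2,80])/1000)
E
```

```text
t 10.93 turn [-2.05 42.73 47.79] shift [-194.4  -88.5   91.8] | 64.1 232.5 target [ 0.6493 -0.0634  0.2145]
```

View pics/w9.png

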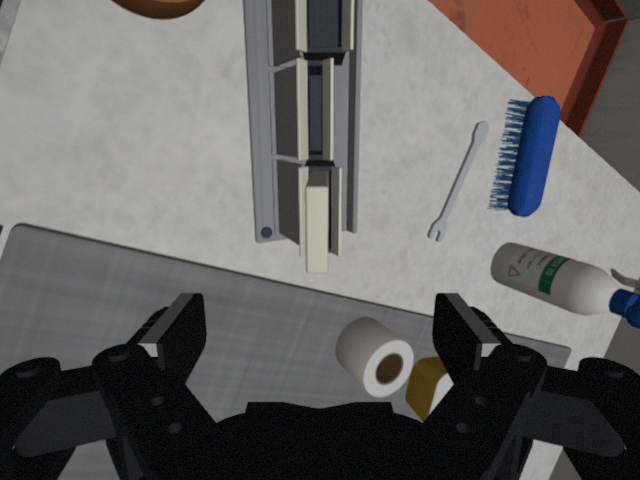

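The thick plate stands in the far slot at (317,222). Next is the thin plate.

Call:
{"op": "step_arm", "data": {
  "rows": [
    [[-0.2,4.3,4.8],[-10,-20,6],0],
    [[-0.4,8.5,9.6],[-28,-35,15],0],
    [[-0.6,12.8,14.3],[-48,-50,25],0],
    [[-0.8,17.1,19.1],[-68,-65,35],0],
    [[-1,21.4,23.9],[-88,-75,45],0],
    [[-1.2,25.6,28.7],[-110,-82,55],0],
    [[-1.4,29.9,33.5],[-132,-86,65],0],
    [[-1.6,34.2,38.2],[-153,-88,74],0],
    [[-1.8,38.5,43],[-174,-88,83],0],
    [[-2,42.7,47.8],[-194,-88,92],0]
  ]
}}

```text
time: 11.77
eef_pos: [0.6475, -0.0626, 0.2109]
tcp_rot: [0.64, 0.298, -0.52, -0.481]
contact_force: [-0.3, 1.0, 0.1]
opening: 0.996
```

Call:
{"op": "step_arm", "data": {
  "rows": [
    [[0,0,0],[0,0,0],0],
    [[0,0,0],[0,0,0],0],
    [[0,0,0],[0,0,0],0]
  ]
}}

```text
time: 12.02
eef_pos: [0.6483, -0.0614, 0.2121]
tcp_rot: [0.638, 0.301, -0.52, -0.481]
contact_force: [-0.1, 0.6, 0.2]
opening: 1.004
```

```bash
python3 - <<'E'
from h import *
cap('wrist','w10')
from meas import *
O=np.array([.605,-.08,.14])
tops('w10',(130,400,270,360),FS,O,(-15,15))
delta(TS,O+FS@np.array([0.75,37.2,-44.5])/1000)
E
```

```text
[ 308  199   13   92 1095] mean [ 0.81 36.23 -1.55] x [-2.7  4.2] y [ 8.3 65.9] minrect [ 0.69 37.31] [58.7  7.2] 89.72 n [0.001 0.004 1.   ] world [ 0.6391 -0.0923  0.1389]
t 12.07 turn [-0.12  0.24  0.04] shift [ -2.1 123.8  -1.4] | 0.3 123.8 target [ 0.6352 -0.1079  0.099 ]
```

View pics/w10.png

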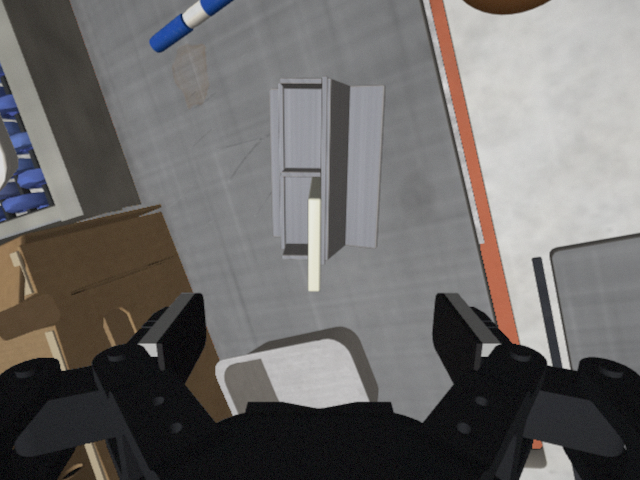

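Call:
{"op": "step_arm", "data": {
  "rows": [
    [[0,0,0],[-2,25,-1],0],
    [[0,0,0],[-2,55,-1.4],0],
    [[0,0,0],[-2,80,-1.4],0],
    [[0,0,0],[-2,100,-1.4],0],
    [[0,0,0],[-2,115,-1.4],0],
    [[0,0,0],[-2,124,-1.4],0],
    [[0,0,0],[-2,124,-1.4],0],
    [[0,0,0],[-2,124,-1.4],0]
  ]
}}

```text
time: 12.73
eef_pos: [0.6354, -0.1086, 0.0992]
tcp_rot: [0.639, 0.301, -0.52, -0.481]
contact_force: [0.7, 0.9, 1.2]
opening: 1.0
```

```bash
python3 - <<'E'
from h import *
cap('wrist','w11'); print(ctrl.get_state()['contact_force'])
O=np.array([.605,-.08,.14])
delta(TS,O+FS@np.array([0.75,37.2,-44.5])/1000)
E
```

```text
[-0.01126975 -0.63931193 -0.36479926]
t 12.78 turn [-0.    0.13 -0.03] shift [0.8 0.7 1. ] | 0.1 1.4 target [ 0.6352 -0.1079  0.099 ]
```

View pics/w11.png

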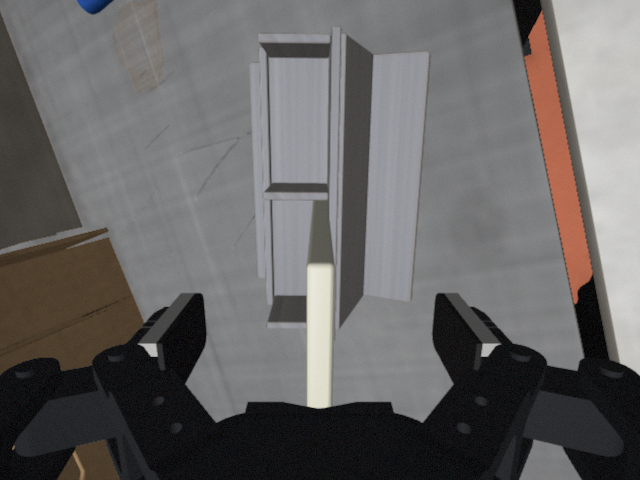

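The thin plate is centred between the pads at u≈320. I'll close and lift.

Call:
{"op": "step_arm", "data": {
  "rows": [
    [[0,0,0],[0.5,0,0],1],
    [[0,0,0],[0.5,0,0],1],
    [[0,0,0],[0.5,0,0],1],
    [[0,0,0],[0.5,0,0],1],
    [[0,0,0],[0.5,0,0],1],
    [[0,0,0],[0.5,0,0],1],
    [[0,0,0],[0.5,0,0],1],
    [[0,0,0],[0.5,0,0],1],
    [[0,0,0],[0.5,0,0],1],
    [[0,0,0],[0.5,0,0],1]
  ],
  "newtons": 50
}}

```text
time: 13.62
eef_pos: [0.6349, -0.1086, 0.0985]
tcp_rot: [0.639, 0.3, -0.52, -0.481]
contact_force: [-0.2, -1.0, 1.5]
opening: 0.083
```

Call:
{"op": "step_arm", "data": {
  "rows": [
    [[0,0,0],[0,-5,0],1],
    [[0,0,0],[0,-15,0],1],
    [[0,0,0],[0,-30,0],1],
    [[0,0,0],[0,-48,0],1],
    [[0,0,0],[0,-66,0],1],
    [[0,0,0],[0,-85,0],1],
    [[0,0,0],[0,-105,0],1],
    [[0,0,0],[0,-125,0],1],
    [[0,0,0],[0,-140,0],1],
    [[0,0,0],[0,-140,0],1]
  ]
}}

```text
time: 14.45
eef_pos: [0.654, -0.0562, 0.2341]
tcp_rot: [0.641, 0.304, -0.517, -0.479]
contact_force: [0.6, -0.5, 0.3]
opening: 0.09
```

```bash
python3 - <<'E'
from h import *
delta(TR,SLOT['thin']+FR@np.array([-.3,-.3,77+125])/1000)
E
```

```text
t 14.45 turn [  2.35 -42.61 -47.81] shift [159.2 -42.5 134.8] | 64.1 212.9 target [0.5746 0.1402 0.2135]
```

Call:
{"op": "step_arm", "data": {
  "rows": [
    [[0.2,-4.3,-4.8],[10,-15,14],1],
    [[0.5,-8.5,-9.6],[24,-30,27],1],
    [[0.7,-12.8,-14.3],[40,-42,41],1],
    [[0.9,-17,-19.1],[56,-50,54],1],
    [[1.2,-21.3,-23.9],[73,-54,68],1],
    [[1.4,-25.6,-28.7],[90,-54,81],1],
    [[1.6,-29.8,-33.5],[108,-52,95],1],
    [[1.9,-34.1,-38.2],[125,-49,108],1],
    [[2.1,-38.3,-43],[142,-46,122],1],
    [[2.4,-42.6,-47.8],[159,-42,135],1]
  ]
}}

```text
time: 15.28
eef_pos: [0.5715, 0.1393, 0.208]
tcp_rot: [0.228, 0.669, -0.481, -0.519]
contact_force: [1.0, 0.3, -0.4]
opening: 0.085
```

Call:
{"op": "step_arm", "data": {
  "rows": [
    [[0,0,0],[0,0,0],1],
    [[0,0,0],[0,0,0],1],
    [[0,0,0],[0,0,0],1],
    [[0,0,0],[0,0,0],1]
  ]
}}

```text
time: 15.62
eef_pos: [0.5729, 0.1378, 0.2091]
tcp_rot: [0.231, 0.667, -0.482, -0.519]
contact_force: [-0.5, 0.6, -0.1]
opening: 0.089
```

```bash
python3 - <<'E'
from h import *
cap('wrist','w12')
delta(TR,SLOT['thin']+FR@np.array([-.3,-.3,77+75])/1000)
from rel import *
rel('w12','thin',-1,(200,262),(268,330))
E
```

```text
t 15.67 turn [-0.32 -0.39  0.07] shift [ 3.4 46.9 -2.9] | 0.5 47.1 target [0.5653 0.1618 0.1693]
side
[[-6.88, 0.31, 32.13, 136.18, -3.28], [-7.09, -0.0, 32.1, 153.87, -3.54], [-6.76, 0.26, 31.99, 168.55, -3.25], [-6.99, 0.51, 31.88, 180.98, -3.24], [-7.16, 0.2, 31.86, 192.21, -3.48], [-6.86, 0.42, 31.83, 201.99, -3.22], [-7.05, 0.65, 31.78, 210.63, -3.2], [-7.26, 0.31, 31.67, 218.05, -3.48], [-2.89, -2.89, 66.96, 341.66, -2.89], [-7.15, 0.71, 31.67, 231.33, -3.22], [-6.95, 0.44, 31.73, 237.16, -3.25]]
 x0@z=foot slope [ 3.56369812e-03 -3.92006637e+00]  y: [0.14466468 4.53226718]  zmin 136.17723635622113
top
[[-6.97, 0.59, 30.86, 241.54, -3.19], [-7.04, 0.58, 29.28, 242.06, -3.23], [-7.06, 0.56, 27.5, 242.08, -3.25], [-6.76, 0.6, 25.76, 242.24, -3.08], [-7.13, 0.63, 23.88, 242.07, -3.25], [-3.12, 0.62, 22.11, 242.25, -1.25], [-5.12, 0.58, 20.24, 242.19, -2.27], [-7.21, 0.65, 18.13, 241.67, -3.28], [-7.23, 0.63, 16.44, 242.07, -3.3], [-7.24, 0.65, 14.49, 241.96, -3.3], [-7.3, 0.32, 12.47, 241.74, -3.49]]
 z 241.96097116633757 xmid med -3.2496936824248115 dx/dy 0.007319169663111873 y 12.469692579278048 30.857014408587716
next -1 625 x@60 -9.07 slope -0.799 y 50.0 105.0
next 1 234 x@60 22.08 slope 0.457 y 50.5 105.0
own -1 312 x@60 -9.3 slope -0.849 y -18.7 36.5
own 1 601 x@60 9.07 slope 0.805 y -20.0 36.3
floor z -0.5255072972820363 2922
```

View pics/w12.png

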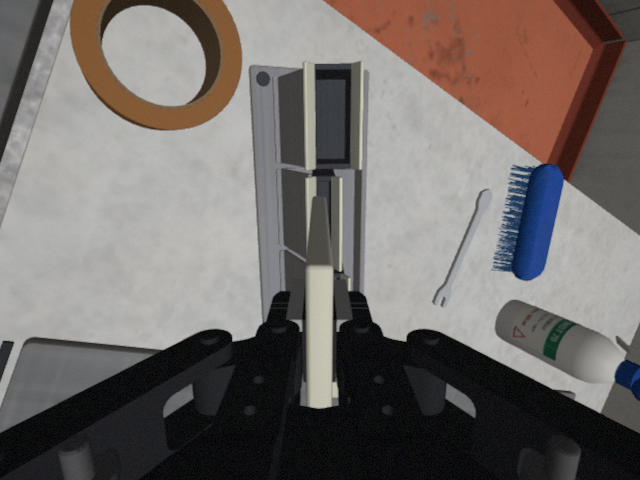

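Call:
{"op": "step_arm", "data": {
  "rows": [
    [[0,0,0],[1.2,10,-0.6],1],
    [[0,0,0],[2.4,22,-1.2],1],
    [[0,0,0],[2.4,34,-1.2],1],
    [[0,0,0],[2.4,44,-1.2],1],
    [[0,0,0],[2.4,49,-1.2],1],
    [[0,0,0],[2.4,49,-1.2],1],
    [[0,0,0],[2.4,49,-1.2],1],
    [[0,0,0],[2.4,49,-1.2],1]
  ]
}}

```text
time: 16.33
eef_pos: [0.5629, 0.1615, 0.1659]
tcp_rot: [0.23, 0.667, -0.482, -0.52]
contact_force: [1.2, -0.4, -0.8]
opening: 0.088
```

```bash
python3 - <<'E'
from h import *
cap('wrist','w13')
delta(TR,SLOT['thin']+FR@np.array([-.3,-.3,77+73])/1000)
from rel import *
rel('w13','thin',-1,(206,262),(268,330))
E
```

```text
t 16.38 turn [-0.4  -0.4   0.17] shift [ 1.  -1.1 -2.2] | 0.6 2.6 target [0.565  0.1626 0.1675]
side
[[-4.5, 2.58, 31.86, 103.82, -0.96], [-4.23, 2.79, 31.66, 118.0, -0.72], [-4.41, 3.04, 31.61, 130.92, -0.68], [-4.68, 2.7, 31.6, 142.16, -0.99], [-4.4, 2.91, 31.56, 152.06, -0.74], [-4.61, 3.11, 31.47, 160.49, -0.75], [-4.79, 2.81, 31.37, 168.02, -0.99], [-4.56, 2.96, 31.35, 174.99, -0.8], [-4.71, 3.12, 31.38, 181.38, -0.79], [-4.52, 2.88, 31.26, 186.76, -0.82]]
 x0@z=foot slope [ 3.43047752e-04 -8.98149429e-01]  y: [-6.74317126e-03  3.25369833e+01]  zmin 103.81942585280343
top
[[-4.64, 2.92, 30.54, 191.56, -0.86], [-4.63, 2.98, 28.88, 191.85, -0.83], [-4.59, 2.97, 27.1, 191.84, -0.81], [-4.71, 2.98, 25.22, 191.69, -0.86], [-4.74, 2.99, 23.44, 191.8, -0.88], [-4.77, 3.01, 21.74, 192.11, -0.88], [-4.75, 3.0, 19.8, 191.86, -0.88], [-4.84, 2.99, 17.95, 191.9, -0.92], [-4.81, 3.01, 15.91, 191.56, -0.9], [-4.9, 3.04, 14.04, 191.62, -0.93], [-4.9, 2.71, 12.17, 191.72, -1.09]]
 z 191.80140356546772 xmid med -0.8751814421917565 dx/dy 0.0011003653135556583 y 12.17344957286857 30.53525981690982
next -1 936 x@60 -8.98 slope -0.802 y 50.0 104.9
next 1 48 x@60 20.75 slope 0.114 y 50.3 102.5
own -1 717 x@60 -9.13 slope -0.795 y -20.0 36.4
own 1 832 x@60 9.19 slope 0.822 y -20.0 36.6
floor z -0.5283946650896162 3215
```

View pics/w13.png

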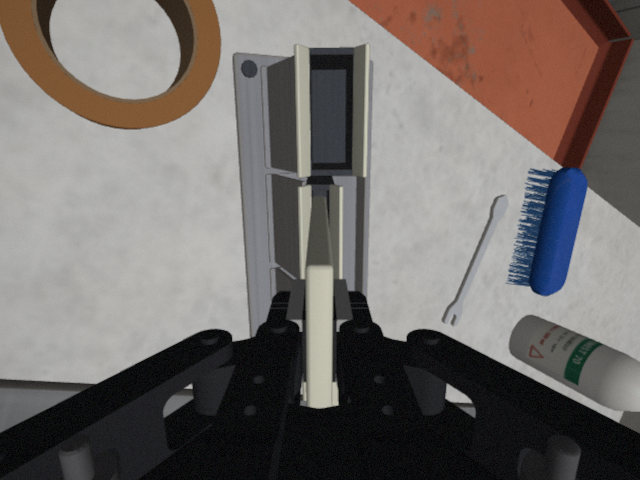

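Call:
{"op": "step_arm", "data": {
  "rows": [
    [[0,0,0],[0.9,3,-1.5],1],
    [[0,0,0],[0.9,7,-1.5],1],
    [[0,0,0],[0.9,13,-1.5],1],
    [[0,0,0],[0.9,19,-1.5],1],
    [[0,0,0],[0.9,25,-1.5],1],
    [[0,0,0],[0.9,31,-1.5],1],
    [[0,0,0],[0.9,31,-1.5],1]
  ]
}}

```text
time: 16.97
eef_pos: [0.5562, 0.1768, 0.1368]
tcp_rot: [0.229, 0.666, -0.482, -0.521]
contact_force: [-0.1, -1.0, -1.1]
opening: 0.086
```

```bash
python3 - <<'E'
from h import *
cap('wrist','w14')
from rel import *
rel('w14','thin',-1,(212,262),(268,330))
E
```

```text
side
[[-3.05, 3.95, 31.96, 85.0, 0.45], [-0.66, 4.18, 31.82, 97.65, 1.76], [-3.55, 3.84, 31.66, 108.36, 0.15], [-3.26, 4.02, 31.61, 118.39, 0.38], [-3.49, 4.22, 31.52, 127.05, 0.37], [-3.73, 3.91, 31.42, 134.61, 0.09], [-3.48, 4.04, 31.48, 141.86, 0.28], [-3.64, 4.21, 31.37, 147.99, 0.28], [-3.43, 3.95, 31.16, 153.11, 0.26]]
 x0@z=foot slope [-0.00193362  0.62989554]  y: [-9.63144709e-03  3.27647631e+01]  zmin 84.99783106475071
top
[[-3.58, 2.03, 30.43, 157.94, -0.77], [-3.53, 3.99, 28.89, 158.53, 0.23], [0.33, 4.0, 26.98, 158.27, 2.17], [-3.65, 4.01, 25.22, 158.35, 0.18], [-3.63, 4.01, 23.5, 158.5, 0.19], [-3.43, 4.02, 21.57, 158.36, 0.3], [-3.75, 4.03, 19.61, 158.05, 0.14], [-3.77, 4.04, 17.78, 158.18, 0.13], [-3.82, 4.03, 16.03, 158.37, 0.11], [-4.32, 4.51, 13.99, 158.1, 0.1], [-5.26, 4.2, 12.17, 158.25, -0.53]]
 z 158.31239030351668 xmid med 0.15216970092517657 dx/dy 0.016919480174572708 y 12.16564359157206 30.42905544278938
next -1 1330 x@60 -8.9 slope -0.815 y 50.0 104.9
own -1 944 x@60 -8.94 slope -0.789 y -10.6 36.6
own 1 954 x@60 9.05 slope 0.792 y -10.6 36.7
floor z -0.5279448266250819 3986
```

```bash
python3 - <<'E'
from h import *
delta(TR,SLOT['thin']+FR@np.array([-.3,-.3,77+38])/1000); s=ctrl.get_state(); print(s['contact_force'],s['wrist_torque'],s['qpos'],s['dq'].round(4))
E
```

```text
t 17.02 turn [-0.58 -0.44  0.26] shift [-0.1  0.9 -2.1] | 0.8 2.3 target [0.5584 0.1777 0.1366]
[ 0.51225088 -0.12967772 -0.58912565] [-0.23810195 -0.07479521 -0.01546535] [-0.05227501  0.27304225  1.83311897  0.44931345  1.3068958  -2.21558785] [-0.0051 -0.011  -0.0188 -0.0025  0.0026 -0.0001]
```

Call:
{"op": "step_arm", "data": {
  "rows": [
    [[-0.3,-0.2,0.1],[0,0,-0.8],1],
    [[-0.6,-0.4,0.2],[0,0,-1.5],1],
    [[-0.6,-0.4,0.2],[0,0,-1.5],1],
    [[-0.6,-0.4,0.2],[0,0,-1.5],1]
  ]
}}

```text
time: 17.35
eef_pos: [0.5592, 0.1768, 0.139]
tcp_rot: [0.232, 0.671, -0.48, -0.516]
contact_force: [0.8, -0.3, -0.9]
opening: 0.088
```

```bash
python3 - <<'E'
from h import *
cap('wrist','w15')
delta(TR,SLOT['thin']+FR@np.array([-.3,-.3,77+38])/1000)
from rel import *
rel('w15','thin',-1,(212,262),(268,330))
E
```

```text
t 17.4 turn [ 0.18 -0.   -0.01] shift [-0.1  2.6  0.3] | 0.2 2.7 target [0.5584 0.1777 0.1366]
side
[[-4.12, 3.48, 28.66, 86.62, -0.32], [-3.68, 3.23, 28.89, 100.17, -0.22], [-3.91, 3.5, 28.82, 110.7, -0.2], [-3.57, 3.72, 28.94, 120.77, 0.08], [-3.79, 3.93, 28.9, 129.09, 0.07], [-3.94, 3.61, 29.07, 137.23, -0.17], [0.58, 3.9, 28.98, 143.68, 2.24], [-3.81, 4.06, 29.03, 149.98, 0.13], [-3.59, 3.79, 29.01, 155.45, 0.1]]
 x0@z=foot slope [ 0.00583649 -0.72300756]  y: [4.59333165e-03 2.83544943e+01]  zmin 86.62047920677807
top
[[-3.68, 3.88, 28.46, 160.61, 0.1], [-3.66, 3.93, 26.6, 160.38, 0.14], [-3.08, 3.96, 24.91, 160.66, 0.44], [-3.68, 3.96, 23.08, 160.6, 0.14], [-3.66, 3.99, 21.25, 160.59, 0.16], [-3.73, 4.02, 19.32, 160.4, 0.15], [-3.79, 4.0, 17.59, 160.68, 0.11], [-3.76, 4.04, 15.69, 160.63, 0.14], [-3.77, 4.1, 13.86, 160.74, 0.17], [-3.81, 4.09, 11.97, 160.76, 0.14], [-3.82, 3.83, 10.04, 160.75, 0.0]]
 z 160.58675766362768 xmid med 0.14806836241746124 dx/dy 0.020582186422203556 y 10.038928966839856 28.458351103269646
next -1 1306 x@60 -8.88 slope -0.796 y 50.0 105.0
own -1 989 x@60 -8.93 slope -0.824 y -15.4 36.6
own 1 1016 x@60 9.06 slope 0.824 y -15.4 36.7
floor z -0.536894388813137 4042
```

Call:
{"op": "step_arm", "data": {
  "rows": [
    [[0,0,0],[0,4,0.7],1],
    [[0,0,0],[0,10,0.7],1],
    [[0,0,0],[0,16,0.7],1],
    [[0,0,0],[0,22,0.7],1],
    [[0,0,0],[0,28,0.7],1],
    [[0,0,0],[0,33,0.7],1],
    [[0,0,0],[0,36,0.7],1],
    [[0,0,0],[0,36,0.7],1],
    [[0,0,0],[0,36,0.7],1]
  ]
}}

```text
time: 18.15
eef_pos: [0.5516, 0.1922, 0.1066]
tcp_rot: [0.232, 0.67, -0.48, -0.516]
contact_force: [1.0, -0.7, -1.2]
opening: 0.086
```

```bash
python3 - <<'E'
from h import *
cap('wrist','w16')
delta(TR,SLOT['thin']+FR@np.array([-.3,-.3,77-.5])/1000)
from rel import *
rel('w16','thin',-1,(232,262),(268,330))
E
```

```text
t 18.2 turn [ 0.15 -0.01 -0.  ] shift [-0.1  4.8 -0.3] | 0.2 4.9 target [0.5513 0.1943 0.1026]
side
[[-3.95, 3.64, 29.76, 86.85, -0.15], [-3.85, 3.56, 29.84, 89.98, -0.14], [-3.75, 3.96, 29.78, 92.48, 0.11], [-3.66, 3.89, 29.82, 95.26, 0.11], [-3.53, 3.76, 29.89, 98.04, 0.11], [-3.93, 3.7, 29.83, 100.24, -0.12], [-3.84, 3.6, 29.87, 102.74, -0.12], [-3.71, 3.95, 29.83, 104.87, 0.12], [-3.63, 3.86, 29.81, 106.98, 0.11], [-3.52, 3.79, 29.8, 109.07, 0.13], [-3.9, 3.7, 29.84, 111.24, -0.1], [-3.77, 4.07, 29.83, 113.19, 0.15], [-3.7, 3.97, 29.8, 115.01, 0.13], [-0.3, 3.88, 29.92, 117.23, 1.79], [-3.55, 3.83, 29.95, 119.09, 0.14]]
 x0@z=foot slope [ 0.02140349 -2.0773714 ]  y: [2.7198392e-03 2.9553858e+01]  zmin 86.84661776851651
top
[[-3.67, 3.96, 29.15, 123.58, 0.15], [-3.64, 3.93, 27.53, 124.0, 0.14], [-3.71, 3.95, 25.76, 124.06, 0.12], [-3.72, 3.99, 23.84, 123.77, 0.13], [-3.69, 2.81, 22.1, 123.98, -0.44], [-3.7, 4.04, 20.14, 123.7, 0.17], [-3.77, 4.04, 18.32, 123.8, 0.14], [-3.74, 4.11, 16.63, 124.17, 0.18], [-3.76, 4.11, 14.53, 123.75, 0.17], [-4.25, 2.03, 12.85, 124.18, -1.11], [-3.8, 3.79, 10.92, 124.16, -0.0]]
 z 123.92793910888021 xmid med 0.1378858865757171 dx/dy 0.015675824364575326 y 10.916593284368764 29.15108789262579
next -1 1949 x@60 -8.79 slope -0.758 y 50.0 105.0
own -1 1100 x@60 -8.83 slope -0.805 y -4.4 36.6
own 1 1127 x@60 9.08 slope 0.816 y -4.5 36.6
floor z -0.503513195184037 5458
```

View pics/w16.png

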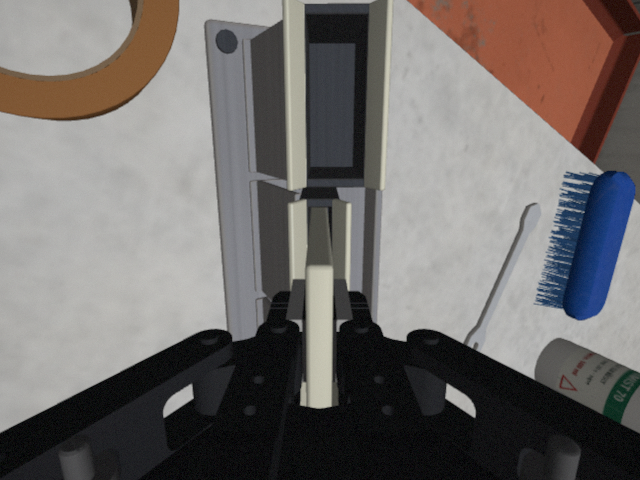

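The plate is centred with 4.4 mm still to go.

Call:
{"op": "step_arm", "data": {
  "rows": [
    [[0,0,0],[0,1,0],1],
    [[0,0,0],[0,2,0],1],
    [[0,0,0],[0,3,0],1],
    [[0,0,0],[0,4,0],1],
    [[0,0,0],[0,4.5,0],1],
    [[0,0,0],[0,5,0],1],
    [[0,0,0],[0,5,0],1]
  ]
}}

```text
time: 18.78
eef_pos: [0.5507, 0.1943, 0.1023]
tcp_rot: [0.232, 0.671, -0.48, -0.516]
contact_force: [0.5, 0.7, 0.2]
opening: 0.087
```

Call:
{"op": "step_arm", "data": {
  "rows": [
    [[0,0,0],[0,0.5,0],1],
    [[0,0,0],[0,1,0],1],
    [[0,0,0],[0,1,0],1],
    [[0,0,0],[0,1,0],1]
  ]
}}

```text
time: 19.12
eef_pos: [0.5509, 0.1945, 0.1021]
tcp_rot: [0.232, 0.671, -0.48, -0.516]
contact_force: [0.6, -2.6, 3.3]
opening: 0.084
```

Call:
{"op": "step_arm", "data": {
  "rows": [
    [[0,0,0],[0,0.5,0],1],
    [[0,0,0],[0,0.5,0],1],
    [[0,0,0],[0,0.5,0],1]
  ]
}}

```text
time: 19.37
eef_pos: [0.551, 0.1946, 0.1021]
tcp_rot: [0.232, 0.671, -0.48, -0.516]
contact_force: [-0.6, -3.8, 5.1]
opening: 0.088
```

```bash
python3 - <<'E'
from h import *
cap('wrist','w17'); print(ctrl.get_state()['contact_force'])
from rel import *
rel('w17','thin',-1,(232,262),(268,330))
E
```

```text
[-0.42907052 -3.54085819  4.12265263]
side
[[-3.97, 3.6, 29.41, 81.91, -0.18], [-3.87, 3.54, 29.55, 85.25, -0.17], [-3.74, 3.91, 29.48, 87.71, 0.09], [-3.67, 3.81, 29.5, 90.37, 0.07], [-3.55, 3.77, 29.48, 92.84, 0.11], [-3.92, 3.63, 29.46, 95.2, -0.15], [-3.85, 3.58, 29.46, 97.53, -0.14], [-3.68, 3.92, 29.52, 99.98, 0.12], [-3.63, 3.84, 29.44, 101.89, 0.1], [-0.37, 1.2, 29.49, 104.16, 0.42], [-3.87, 3.67, 29.46, 106.08, -0.1], [-3.83, 3.01, 29.63, 108.58, -0.41], [-3.69, 3.27, 29.48, 110.04, -0.21], [-3.65, 3.88, 29.55, 112.13, 0.12], [-3.56, 3.81, 29.45, 113.64, 0.13]]
 x0@z=foot slope [ 0.00204361 -0.21639137]  y: [1.38415520e-03 2.93522058e+01]  zmin 81.91189145874431
top
[[-3.64, 3.92, 28.82, 118.55, 0.14], [-3.66, 3.95, 27.16, 118.88, 0.15], [-3.65, 3.96, 25.44, 119.05, 0.16], [-3.65, 3.99, 23.54, 118.82, 0.17], [-3.71, 4.0, 21.76, 118.91, 0.14], [-3.74, 4.01, 19.85, 118.76, 0.14], [-3.69, 4.05, 18.09, 118.95, 0.18], [-3.75, 4.07, 16.23, 118.99, 0.16], [-3.76, 4.08, 14.38, 119.05, 0.16], [-3.82, 1.45, 12.44, 119.0, -1.18], [-3.79, 3.8, 10.38, 118.75, 0.0]]
 z 118.90690844316822 xmid med 0.1521994095027872 dx/dy -0.0034150434460061114 y 10.382610805158066 28.81688466402891
next -1 2000 x@60 -8.75 slope -0.708 y 50.0 105.0
own -1 1139 x@60 -8.81 slope -0.813 y -2.7 36.7
own 1 1156 x@60 9.01 slope 0.828 y -2.7 36.8
floor z -0.5037219340892898 5668
```

The thin plate is seated too: 5 N of contact, with its foot within about 1 mm of the floor. Release and retreat.

Call:
{"op": "step_arm", "data": {
  "rows": [
    [[0,0,0],[0,0,0],1],
    [[0,0,0],[0,0,0],1],
    [[0,0,0],[0,0,0],0.6],
    [[0,0,0],[0,0,0],0.4],
    [[0,0,0],[0,0,0],0],
    [[0,0,0],[0,0,0],0],
    [[0,0,0],[0,0,0],0],
    [[0,0,0],[0,0,0],0]
  ]
}}

```text
time: 20.08
eef_pos: [0.5503, 0.1951, 0.1008]
tcp_rot: [0.232, 0.67, -0.48, -0.516]
contact_force: [-0.2, -0.4, 0.3]
opening: 0.926
```

Call:
{"op": "step_arm", "data": {
  "rows": [
    [[0,0,0],[0,-10,0],0],
    [[0,0,0],[0,-25,0],0],
    [[0,0,0],[0,-50,0],0],
    [[0,0,0],[0,-80,0],0],
    [[0,0,0],[0,-110,0],0],
    [[0,0,0],[0,-140,0],0],
    [[0,0,0],[0,-160,0],0],
    [[0,0,0],[0,-160,0],0],
    [[0,0,0],[0,-160,0],0]
  ]
}}

```text
time: 20.83
eef_pos: [0.5808, 0.1252, 0.244]
tcp_rot: [0.233, 0.671, -0.479, -0.515]
contact_force: [0.3, 0.4, 0.0]
opening: 0.994
```

```bash
python3 - <<'E'
from h import *
cap('wrist','w18'); cap('top','t18')
from meas import *
for k in SLOT: print(k); tops('w18',(60,420,270,370),FR,SLOT[k],(105,135))
a=np.load('pics/top0.npz')['im'].astype(int);b=np.load('pics/t18.npz')['im'].astype(int)
for n,(x0,x1,y0,y1) in dict(tape=(335,383,230,275),spanner=(185,203,197,270),brush=(135,182,225,296),marker=(435,500,268,288)).items(): print(n,abs(a-b)[y0:y1,x0:x1].max(2).mean().round(2))
E
```

```text
thin
[314 187   8  80 635] mean [-1.1400e+00  8.0000e-02  1.1891e+02] x [-3.7  1.4] y [-28.8  27.6] minrect [-1.19 -0.88] [ 5.1 58.2] 0.09 n [-0.007  0.008 -1.   ] world [0.5591 0.1752 0.1397]
[ 314  291   17   68 1148] mean [  2.29 -76.76 118.48] x [-3.8  8.5] y [-105.6  -49.2] minrect [  2.33 -77.5 ] [12.5 58. ] 0.1 n [-0.015 -0.009  1.   ] world [0.628  0.2093 0.1413]
thick
[314 187   8  80 635] mean [ -4.98  77.92 118.91] x [-7.5 -2.5] y [ 49.1 105.5] minrect [-5.02 76.96] [ 5.1 58.2] 0.09 n [-0.007  0.008 -1.   ] world [0.5591 0.1752 0.1397]
[ 314  291   17   68 1148] mean [ -1.54   1.08 118.48] x [-7.7  4.7] y [-27.7  28.7] minrect [-1.5   0.34] [12.5 58. ] 0.1 n [-0.015 -0.009  1.   ] world [0.628  0.2093 0.1413]
tape 28.57
spanner 15.8
brush 13.99
marker 16.2
```

View pics/w18.png

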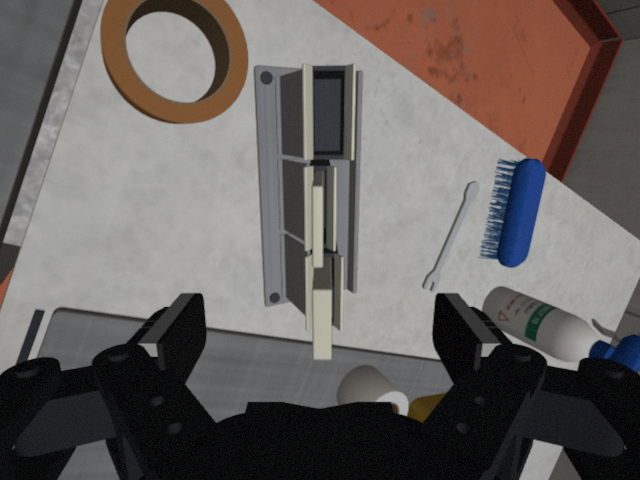

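View pics/t18.png

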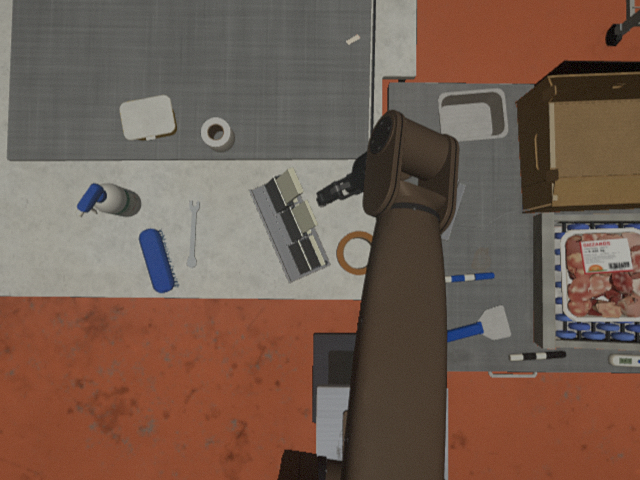

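Both plates stand in their slots (wrist view: thin at (318,227), thick at (322,310)) and the wide slot is empty. In the top view the bystanders are at the same pixels as at the start, and the arm is clear.

```bash
python3 -c "
from plant import ctrl
s=ctrl.get_state();print(s['time'],s['contact_force'],abs(s['dq']).max());print(ctrl.sign_off())"
```

```text
20.9333 [-0.07421061  0.55155623  0.20211598] 0.018030519139837966
the job is handed in; nothing more can be done
None
```

I moved both plates into their slots and handed the job in at about 21 s. The thick plate is in the middle-width slot (the far one) and the thin plate is in the narrowest (the centre one). The widest slot is empty.

**Seating:** I lowered each plate while still gripping it, until the floor pushed back with about 5–7 N, then let go. Just before release, each foot was about 0.5 mm from the measured floor. Both were within about 0.3 mm of centre across the slot and 0.7 mm along it.

**After release:** the wrist camera still shows both tops about 119 mm up the slots, as they should be when seated.

**Corrections and checks that disagreed:**
- **Thin plate:** partway in, it was about 1.5 mm off along the slot and turned about 0.6°, probably touching the end wall. I straightened it and carried on without force.
- **Final sideways position:** this reading put the plate tops 1.1–1.5 mm to one side. The colour mask cut off one edge of each plate, so the reading isn't reliable, and part of it may be the plates leaning within the slot's slack.
- **Bystanders:** by eye, the tape roll, spanner, brush and marker sit at the same pixels as at the start. My automatic before/after comparison couldn't confirm it: the differences were 14–29 grey levels everywhere, and the arm blocked part of the tape roll and marker areas.

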